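# Unlock the disposal box and post the used test cartridges

### The job

The flap of the cartridge disposal box is locked by a seized pin: work the pin loose by twisting it back and forth while pulling gently upwards, without lifting the box off its stand (a hard straight pull does that), and put the pin in the steel tray. Then post every used test cartridge on the bench through the flap so that it drops right inside the box and the flap snaps shut behind it. Leave the tube rack, the bottle and the jar where they stand.

Things in the scene. Friction and masses are not known exactly. Their poses are not given: they have to be found in the camera images.
- stand: Fixed dark steel base plate, 12 mm thick, carrying the white disposal box. Origin: on the bench under the flap's plane, on the box's centre line; it turns only about the vertical. Stand frame: x points INTO the box (the push direction, away from the robot), y left, z up. All box sizes below are in this frame, in mm, with the box resting.
- sill (a point): Middle of the sill's inner edge: x -10, y 0, z 150. The sill is a level steel shelf at z 150, x -90 to -10, in front of the flap; it ends 11 before the flap, and beyond it is an open drop. Guide walls along both sides: inner faces y +-50, 5 thick, 12 high; the front end is open. A part whose middle is past x -10 tips down into the box.
- inside (a point): Middle of the box floor: x 65, y 0, z 18. Inside, the box spans x -10 to 125 and y -50 to 50; walls 5 thick up to z 212 and a clear roof (z 208 to 212) from x 38 back close it, so the flap opening is the only way in: 100 wide, 40 high (z 150 to 190).
- bore (a point): Mouth of the vertical pin bore: x 16, y 0, z 212, on top of the grey lintel above the flap (lintel z 190 to 212, x 0 to 38, full width y -55 to 55). Two sprung rubber shoes in the bore clamp the pin's thick part.
- box (a joint): How far the box is lifted off its stand, in m: 0 resting. Corner pegs keep it from sliding or turning, but it is only held down by its weight and some rubbing: an upward pull of more than about 20 N lifts it. Must never exceed 0.010.
- flap (a joint): Steel flap, 97 mm wide, 37 mm high, 4 mm thick, hinged along its upper edge under the lintel. 0 = hanging shut, grows (rad, to 1.4) as its lower edge swings inwards (stand +x); it does not open outwards. A light spring (about 0.3 N at the lower edge, 0.6 N wide open) shuts it. Cannot open more than about 0.3 rad while the pin is in its bore.
- pin: Loose steel lock pin with a black cross-bar handle, 76 mm long, 100 g. Origin: centre of its foot (lower end); z runs up to the handle. Diameters: 12 mm to z 24, 18 mm (seized part) z 24 to 42, collar 26 mm z 42 to 46, neck 12 mm z 46 to 60. Cross-bar z 60 to 76, 46 mm long in the pin's x, 12 mm thick in its y. Starts upright, foot at stand z 170, bar within 0.5 rad of stand x.
- pin_grip (a point): Where to grip: middle of the cross-bar, 70 mm above the foot, fingers on its 12 mm sides. In the bore a straight pull needs about 50 N, more than lifts the box; while the pin is turning (about 0.45 N m) a few newtons raise it. Rising about 1.5 mm per 0.8 rad of twist keeps the box down. It is free after about 17 mm of rise, its foot clears the lintel after 42 mm.
- pin_mid (a point): Point on the pin's axis 38 mm above its foot (about its centre of mass).
- tray: Fixed open steel tray 110 x 110 mm outside, walls 5 mm thick and 42 mm high, floor 5 mm. Origin: centre of its underside, on the bench. Beside the box; may have changed places with the rack.
- rack: Grey tube rack full of tubes, 85 x 85 x 57 mm, loose. Origin: centre of its underside. Leave alone.
- bottle: Amber bottle, 60 mm diameter, 140 mm tall, loose. Origin: centre of its underside. Leave alone.
- jar: White jar, 64 mm diameter, 80 mm tall, loose. Origin: centre of its underside. Leave alone.
- cart0: Used test cartridge: white plastic slab 60 x 26 x 15 mm (long in its x, 15 mm thick in its z), about 100 g, lying flat on the bench beside the box. Origin: its centre. All cartridges are alike; two to four of them are present.
- cart1: Used test cartridge: white plastic slab 60 x 26 x 15 mm (long in its x, 15 mm thick in its z), about 100 g, lying flat on the bench beside the box. Origin: its centre. All cartridges are alike; two to four of them are present.
- cart2: Used test cartridge: white plastic slab 60 x 26 x 15 mm (long in its x, 15 mm thick in its z), about 100 g, lying flat on the bench beside the box. Origin: its centre. All cartridges are alike; two to four of them are present.
- cart3: Used test cartridge: white plastic slab 60 x 26 x 15 mm (long in its x, 15 mm thick in its z), about 100 g, lying flat on the bench beside the box. Origin: its centre. All cartridges are alike; two to four of them are present.
Things that resemble listed ones, but are neither listed nor needed, are in the scene too. Leave any orange or turquoise look-alike of the cart1 alone.

How it is judged:
By the outcome, as a careful person would: the job done as asked, in the order asked, and still so for the second after the job is handed in, with the robot touching nothing.
Of cart0, cart1, cart2, cart3 only 2 to 4 are there at a start; the rules pass over those that are not, and their reading is None.
At some moment in a run one of cart0, cart1, cart2, cart3 may be knocked a few centimetres aside while the robot is not near it.
Once in a run the grip may slacken for a moment while it holds something.
It also fails if it takes over 210 s, if anything falls off the work surface, if the arm or the gripper's body presses on something with over 40 N, if the wrist force passes 120 N, or if a joint passes its speed limit or range.

### The arm

A 6-joint arm with a two-finger parallel gripper is mounted at the origin on the work surface. World frame = base frame: x ahead of the robot, y to its left, z up, the work surface at z = 0. Lengths are in m, angles in rad, forces in N, time in s.
With the tool pointing down it reaches from about 0.3 to 0.95 m from the base axis. Payload 3.1 kg.
Tool frame: the origin (TCP) lies on the centre line of the jaws, within the pads' length; the fingertips stand 8 mm ahead of it and the grasp point (between the pads) lies 11 mm behind it (manip.tip_extent is the distance from the TCP to the fingertips, in m); z points along the fingers, y is the direction in which the jaws open and shut (so a half turn about z gives the same grasp; the last joint's range is limited). The gripper opens to 85 mm and grips with 20 to 120 N. Pads are 22 mm wide; open, the fingers measure 114 mm over their backs; the gripper's body (76 mm by 85 mm) begins 54 mm behind the grasp point. The pads swing forward as they close: fully open they stand 13 mm farther back than shut.
Start: joints at [1.149, 0.308, 1.634, -0, 1.2, -0.07], TCP at [0.215, 0.587, 0.239] pointing down, gripper open.
Joint ranges: [-3.06, 3.06], [-0.79, 1.96], [0.05, 2.63], [-1.19, 4.34], [0.05, 2.64], [-2.94, 2.94]. Speed limits (rad/s): [2.79, 2.79, 3.14, 3.14, 3.14, 3.14].

### API

Orientations are given as a unit quaternion [x, y, z, w].
In Python, from workcell import manip gives the robot as it stands. The module is installed in compiled form; this text tells all that it offers.
- The arm moves only by the tool jog_arm, never from a script. Its argument "rows" is a list of rows, each a list of 7 numbers: the shift along the tool's x, y, z in m, then the turn, a rotation vector about the tool's x, y, z in degrees, then the finger opening in m, from 0 to 0.0854. A call has 1 to 20 rows; each row shifts and turns the commanded pose from where the row before left it, along the tool's axes as they then stand; what a row does not reach is not made up. A row lasts 1/8 s, in which the tool goes at most 62.5 mm and 10.7 degrees, less where a joint would pass 70% of its speed; a pose out of reach is approached as far as the arm can. A call is refused whole if a number of a shift passes 0.0625 or a number of a turn 10.7, either way. A call with a gripper value outside its range is refused whole. The fingers move at their own pace and stop on an object; "squeeze" is the grip in N (left out, the last holds). Time passes only in rows, so rows that do not move let the fingers close. It gives the time, the measured TCP pose, the force and the opening at its end, in the units of the state.
- manip.get_state(): the state, without advancing time (a new reading comes with each control period).
- manip.read_camera(name): name is "scene" or "top" or "wrist"; returns a dict with "pixels" (420x560x3 uint8, blue, green, red), "fx", "fy", "cx", "cy" (pixels), "R" (3x3) and "t" (3): a world point X has camera coordinates R X + t; the wrist camera has in their place "tool_from_camera" (4x4, takes a point from camera to tool coordinates, whose origin is the TCP and whose axes are the flange's). Camera axes: x right, y down, z forward; pixel columns grow to the right and rows downward; lengths in m; the calibration is good to about 2 mm. The wrist camera is an equidistant fisheye: a pixel r from the principal point sees the ray r / f radians off the axis. A picture is of the moment at which its call begins: read the wrist's pose just before it. There is no depth.
- manip.job_done(): hands the job in, once; it reports no verdict.
The state is a dict: "t": time; "q": joint angles; "joint_velocities": joint speeds; "joint_efforts": joint torques, N m; "tool_pos": TCP position; "ee_rot": TCP orientation; "force": force on the tool from outside, world axes, zero at the start; "torque": the same for the moment, N m; "gripper_width": finger opening in m.
Only numpy, scipy, OpenCV 4.12 (cv2) and the standard library are available. Lean on these libraries where they do the work, as an engineer would, in place of code of your own. Each camera call takes 0.05 s, during which the arm holds its last target.

## Working session

There is one attempt and no reset: what is moved stays moved. The work goes in short steps, Python scripts to look and compute and a tool call to move; the robot and the scene stay as the last step left them, time stands still between calls to the robot, and variables do not carry over. Pictures are saved under pics/ and viewed, and the job is handed in when it is done.

Besides the shell and the picture viewer there is one more tool, called after "Request:" in YAML: its name, and indented under it one key for each argument. jog_arm: Moves the arm, as the interface text tells. Its arguments: {"type":"object","properties":{"rows":{"type":"array","items":{"type":"array","items":{"type":"number"}}},"squeeze":{"type":"number"}},"required":["rows"]}

```bash
mkdir -p pics; ls
python3 - <<'E'
from workcell import manip
import cv2
print(manip.get_state(), manip.tip_extent)
for n in ("scene","top","wrist"):
    c=manip.read_camera(n)
    cv2.imwrite(f"pics/{n}0.png",c["pixels"])
    print(n,{k:(v if not hasattr(v,'tolist') else v.tolist()) for k,v in c.items() if k!="pixels"})
E
```

```text
pics
{'t': 0.0, 'q': array([ 1.14927672e+00,  3.09002322e-01,  1.63522062e+00,  8.76549514e-06,
        1.19968646e+00, -6.97285556e-02]), 'joint_velocities': array([-0.00086039,  0.00017517,  0.00113597, -0.00010061, -0.00073877,
        0.00123854]), 'joint_efforts': array([ 1.37344250e-03, -4.15258813e+01, -2.76667053e+01, -6.56626412e-05,
        1.03068622e-02, -5.95135717e-06]), 'tool_pos': array([0.21506755, 0.58596185, 0.23803249]), 'ee_rot': array([ 1.74991369e-01,  9.84569286e-01, -1.12261524e-03, -2.85632652e-04]), 'force': array([-0.79832582,  0.49750508,  0.02781562]), 'torque': array([-0.03733726,  0.01310392, -0.0352054 ]), 'gripper_width': 0.08545568908064927} 0.008
scene {'fx': 515.1560512666837, 'fy': 515.1560512666837, 'cx': 283.6128307814169, 'cy': 214.45314703813662, 'R': [[0.19394623602784528, 0.9809288855517856, -0.012781980314605855], [0.49128441426859154, -0.1083965495991515, -0.8642278706057597], [-0.8491316045392483, 0.16133415486229305, -0.5029381757706123]], 't': [-0.07557359304488862, -0.12170906745991093, 1.6950979948308151]}
top {'fx': 429.5708870289213, 'fy': 429.5708870289213, 'cx': 271.54547926770454, 'cy': 211.56293435055727, 'R': [[-0.014794957973399863, -0.9998747784382941, -0.0056157511997698565], [-0.9926783231830234, 0.015361365307475738, -0.11980724159428398], [0.11987850475004343, 0.0038020913801042125, -0.992781289207261]], 't': [-0.016287503107839305, 0.5620234352448844, 1.0390591139729706]}
wrist {'fx': 325.19226210127806, 'fy': 325.19226210127806, 'cx': 284.1495102603667, 'cy': 209.46165905950215, 'tool_from_camera': [[-0.0007488995813288064, -0.9652239272927133, -0.261423429193036, 0.06604324999856807], [0.999999356380549, -0.0005000486217197484, -0.0010184251872550464, 0.0008506992010670622], [0.0008522839334428699, -0.26142402363402856, 0.9652236805420231, -0.1341835485515681], [0.0, 0.0, 0.0, 1.0]]}
```

View pics/scene0.png

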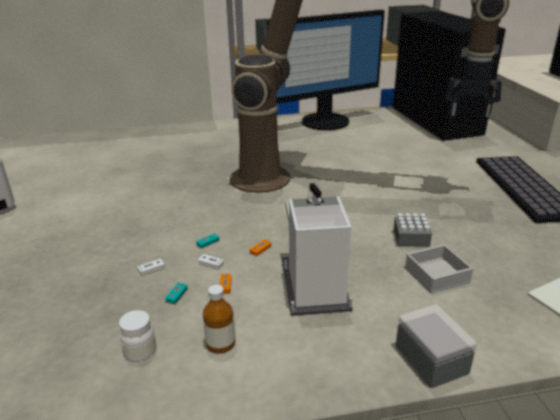

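View pics/top0.png

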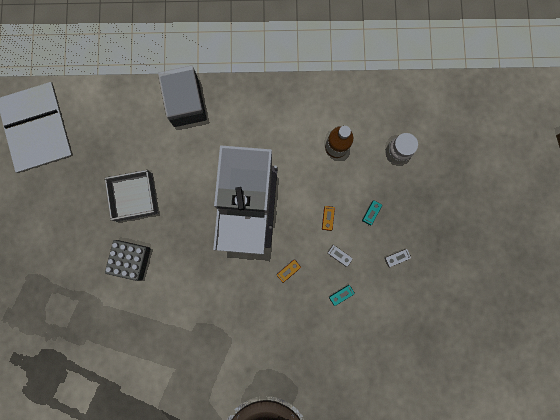

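View pics/wrist0.png

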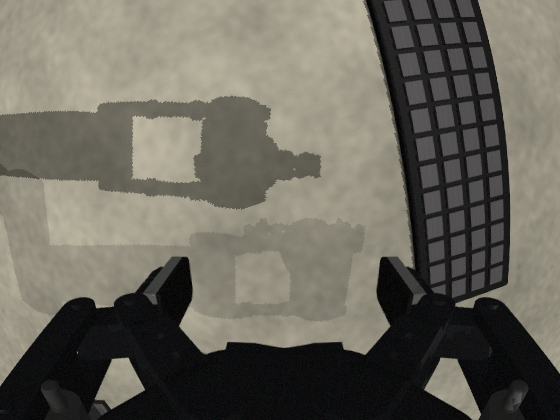

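The scene shows the box with the pin at top px (240,198) and the tray at top (131,195). The rack is at (127,260). Two white cartridges lie at top (340,256) and (398,258), with orange and turquoise decoys around them. I'll zoom in and measure.

```bash
cat > h.py <<'E'
from workcell import manip
import numpy as np, cv2
from scipy.spatial.transform import Rotation as Rn
def proj(c,X):
    X=np.atleast_2d(X); p=X@np.array(c["R"]).T+np.array(c["t"])
    return np.c_[c["fx"]*p[:,0]/p[:,2]+c["cx"],c["fy"]*p[:,1]/p[:,2]+c["cy"]]
def ray(c,u,v):
    R=np.array(c["R"]);t=np.array(c["t"])
    d=R.T@np.array([(u-c["cx"])/c["fx"],(v-c["cy"])/c["fy"],1]); return -R.T@t,d
def onz(c,u,v,z):
    o,d=ray(c,u,v); return o+d*(z-o[2])/d[2]
def wpose(s=None):
    s=s or manip.get_state()
    T=np.eye(4);T[:3,:3]=Rn.from_quat(s["ee_rot"]).as_matrix();T[:3,3]=s["tool_pos"];return T
def wray(c,T,u,v):
    x=u-c["cx"];y=v-c["cy"];r=np.hypot(x,y);th=r/c["fx"]
    d=np.array([x/r*np.sin(th),y/r*np.sin(th),np.cos(th)]) if r>0 else np.array([0,0,1.])
    M=T@np.array(c["tool_from_camera"]); return M[:3,3],M[:3,:3]@d
def wonz(c,T,u,v,z):
    o,d=wray(c,T,u,v); return o+d*(z-o[2])/d[2]
def wproj(c,T,X):
    M=np.linalg.inv(T@np.array(c["tool_from_camera"])); X=np.atleast_2d(X)
    p=X@M[:3,:3].T+M[:3,3]; th=np.arctan2(np.hypot(p[:,0],p[:,1]),p[:,2]); ph=np.arctan2(p[:,1],p[:,0])
    return np.c_[c["cx"]+c["fx"]*th*np.cos(ph),c["cy"]+c["fx"]*th*np.sin(ph)]
E
python3 - <<'E'
from h import *
c=manip.read_camera("top");i=c["pixels"]
cv2.imwrite("pics/tA.png",cv2.resize(i[130:270,190:290],None,fx=4.2,fy=4.2,interpolation=cv2.INTER_CUBIC))
cv2.imwrite("pics/tB.png",cv2.resize(i[190:310,260:420],None,fx=5,fy=5,interpolation=cv2.INTER_CUBIC))
for u,v in [(340,256),(398,258),(131,195)]: print(onz(c,u,v,.015))
c2=manip.read_camera("scene")
cv2.imwrite("pics/sA.png",cv2.resize(c2["pixels"][170:320,260:370],None,fx=4,fy=4,interpolation=cv2.INTER_CUBIC))
E
```

```text
[ 0.44908569 -0.19470817  0.015     ]
[ 0.44194339 -0.33965674  0.015     ]
[0.61220876 0.33412329 0.015     ]
```

View pics/tA.png

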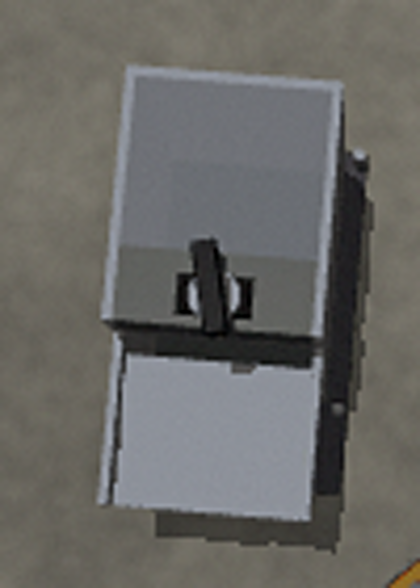

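View pics/tB.png

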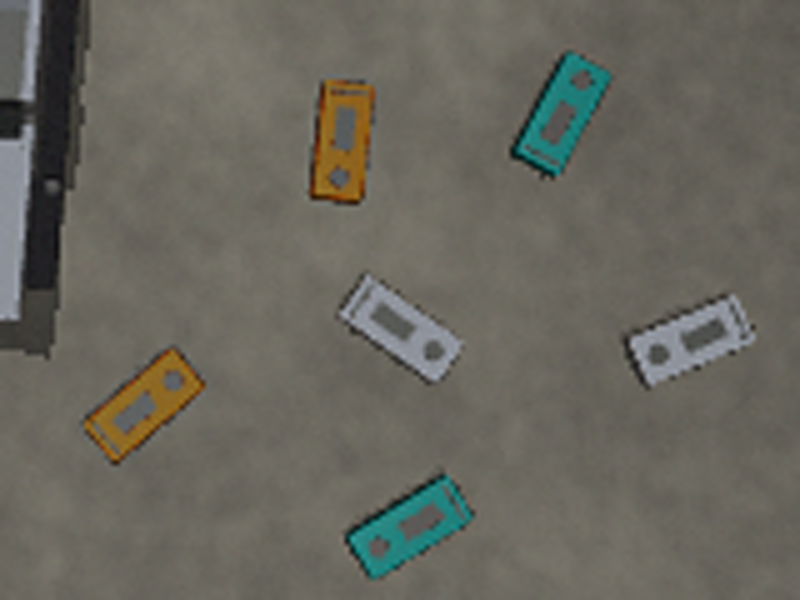

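View pics/sA.png

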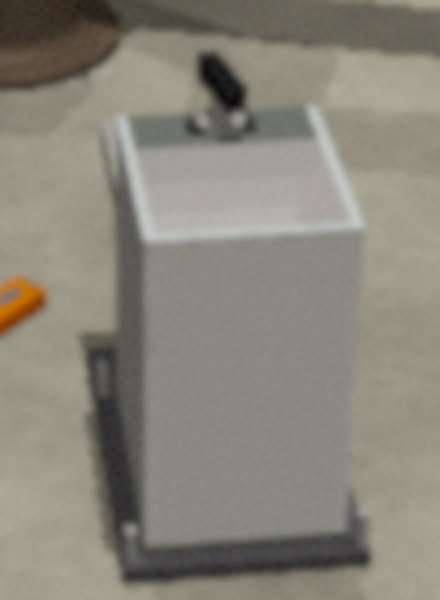

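Run:
```python
from h import *
from scipy.optimize import least_squares
c=manip.read_camera("top");s=manip.read_camera("scene")
k=lambda u,v:(u/4.2+190-.4,v/4.2+130-.4)
S=lambda u,v:(u/4+260-.4,v/4+170-.4)
for u,v in [(128,67),(342,84),(105,322),(322,338)]: print(onz(c,*k(u,v),.212))
print("sill")
for u,v in [(113,508),(308,521),(312,368),(124,353)]: print(onz(c,*k(u,v),.15))
# fit stand pose: back outer corners z.212 x130 y+-55 ; sill front edge corners (y+-50?) x -90
obs=[((130,55,212),c,k(128,67)),((130,-55,212),c,k(342,84)),((0,55,212),c,k(105,322)),((0,-55,212),c,k(322,338)),
 ((130,55,212),s,S(360,228)),((130,-55,212),s,S(145,240)),((0,55,212),s,S(315,105)),((0,-55,212),s,S(118,115))]
def W(p,P):
    P=np.array(P)/1000; a=p[2]; return np.array([p[0]+P[0]*np.cos(a)-P[1]*np.sin(a),p[1]+P[0]*np.sin(a)+P[1]*np.cos(a),P[2]])
f=lambda p:np.concatenate([proj(q,W(p,P))[0]-np.array(m) for P,q,m in obs])
r=least_squares(f,[.5,0.06,-.05]);print(r.x,np.round(r.fun.reshape(-1,2),1))
p=r.x
print("bore",W(p,(16,0,212)),proj(c,W(p,(16,0,212))),proj(s,W(p,(16,0,212))))
# bar ends triangulate
for (a,b) in [((205,242),(233,100)),((213,332),(207,60))]:
    pa=k(*a);pb=S(*b)
    g=least_squares(lambda X:np.concatenate([proj(c,X)[0]-pa,proj(s,X)[0]-pb]),[.55,.06,.24]);print("end",g.x,g.fun)
g1=onz(c,*k(205,242),.246);g2=onz(c,*k(213,332),.246);print(g1,g2,(g1+g2)/2,np.arctan2(*(g1-g2)[[1,0]]))
```

```text
[0.68282899 0.08155252 0.212     ]
[ 0.67227111 -0.02633366  0.212     ]
[0.55314101 0.09302789 0.212     ]
[ 0.54347315 -0.01453841  0.212     ]
sill
[0.46307198 0.0972448  0.15      ]
[ 0.45476089 -0.00492028  0.15      ]
[ 0.53528319 -0.0080344   0.15      ]
[0.54480776 0.09146003 0.15      ]
[ 0.54876217  0.03885697 -0.0984042 ] [[ 0.3 -0.3]
 [ 1.1 -0.2]
 [-0.3 -0.5]
 [ 0.6  0. ]
 [ 1.4 -1. ]
 [ 0.  -0.6]
 [ 0.3 -0.9]
 [-0.2 -0.5]]
bore [0.56468476 0.03728504 0.212     ] [[241.30148584 200.37193777]] [[314.94224773 199.87808519]]
end [0.58773542 0.03932722 0.23688886] [ 0.89400679  0.18259797  0.93830736 -0.09832957]
end [0.54352708 0.03590044 0.23888259] [ 0.73384386  0.14503237  0.80201281 -0.07577908]
[0.58650234 0.04040556 0.246     ] [0.54292866 0.0368322  0.246     ] [0.5647155  0.03861888 0.246     ] 0.08182402728677611
```

Request:
jog_arm:
  rows:
    - [0,0,-0.04,0,0,0,0.085]
    - [0,0,-0.04,0,0,0,0.085]
    - [0,0,-0.04,0,0,0,0.085]
    - [-0.037,-0.028,0,0,0,0,0.085]
    - [-0.037,-0.028,0,0,0,0,0.085]
    - [-0.037,-0.028,0,0,0,0,0.085]
    - [-0.037,-0.028,0,0,0,0,0.085]
    - [-0.037,-0.028,0,0,0,0,0.085]
    - [-0.037,-0.028,0,0,0,0,0.085]
    - [-0.037,-0.028,0,0,0,0,0.085]
    - [-0.037,-0.028,0,0,0,0,0.085]
    - [-0.037,-0.028,0,0,0,0,0.085]
    - [-0.037,-0.028,0,0,0,0,0.085]
    - [-0.037,-0.028,0,0,0,0,0.085]
    - [-0.037,-0.028,0,0,0,0,0.085]
    - [-0.037,-0.028,0,0,0,0,0.085]
    - [-0.037,-0.028,0,0,0,0,0.085]
    - [0,0,0,0,0,-8.2,0.085]
    - [0,0,0,0,0,-8.2,0.085]
    - [0,0,0,0,0,-8.2,0.085]
  squeeze: 110

```text
t: 2.85
tool_pos: [0.5666, 0.0399, 0.3592]
ee_rot: [-0.041, 0.999, 0.0, -0.0]
force: [0.8, 0.1, 1.0]
gripper_width: 0.0849
```

Run:
```python
from h import *
T=wpose();print(T.round(4));c=manip.read_camera("wrist");cv2.imwrite("pics/w1.png",c["pixels"])
print(manip.get_state()["q"].round(3),wproj(c,T,[[.5647,.0373,.212],[.5647,.0386,.246]]))
```

```text
[[-9.967e-01 -8.160e-02 -2.000e-04  5.666e-01]
 [-8.160e-02  9.967e-01  0.000e+00  3.990e-02]
 [ 2.000e-04  0.000e+00 -1.000e+00  3.592e-01]
 [ 0.000e+00  0.000e+00  0.000e+00  1.000e+00]]
[-0.006  0.111  1.629 -0.     1.402 -1.662] [[280.85417133 195.87322056]
 [282.03506876 205.53926749]]
```

View pics/w1.png

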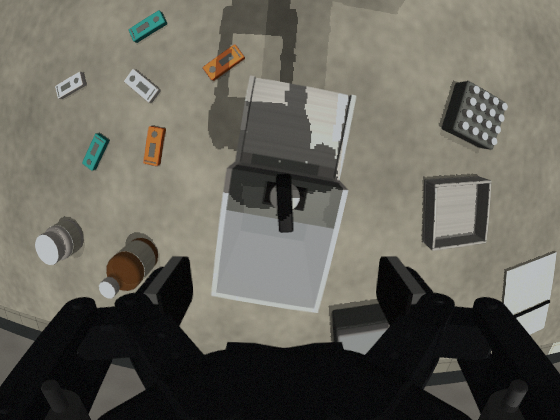

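The bar spans (284,175) to (287,231), with the collar and shoes around (285,197). The tray and rack are on the right and the cartridges are upper left. I'll zoom in to refine this.

Run:
```python
from h import *
c=manip.read_camera("wrist");i=c["pixels"]
cv2.imwrite("pics/w1z.png",cv2.resize(i[150:320,200:360],None,fx=3.5,fy=3.5,interpolation=cv2.INTER_CUBIC))
T=wpose()
g=i[170:238,262:310].max(2); ys,xs=np.where(g<22); 
n,l,st,ce=cv2.connectedComponentsWithStats((i[160:245,255:315].max(2)<28).astype(np.uint8)); print(st,ce+[255,160])
```

```text
[[   0    0   60   85 4270]
 [   6   10    1    1    1]
 [   9   14   28   48  746]
 [  40   17    1    1    1]
 [  50   18    1    1    1]
 [  41   26   11   11   61]
 [  50   34    1    2    2]
 [  47   39    1    1    1]
 [  49   39    1    2    2]
 [  44   42    1    1    1]
 [  47   43    1    1    1]
 [  46   45    3    2    3]
 [  43   46    1    1    1]
 [  24   62    1    9    9]] [[284.79976581 203.41709602]
 [261.         170.        ]
 [281.19034853 194.64343164]
 [295.         177.        ]
 [305.         178.        ]
 [301.47540984 190.67213115]
 [305.         194.5       ]
 [302.         199.        ]
 [304.         199.5       ]
 [299.         202.        ]
 [302.         203.        ]
 [302.         205.66666667]
 [298.         206.        ]
 [279.         226.        ]]
```

View pics/w1z.png

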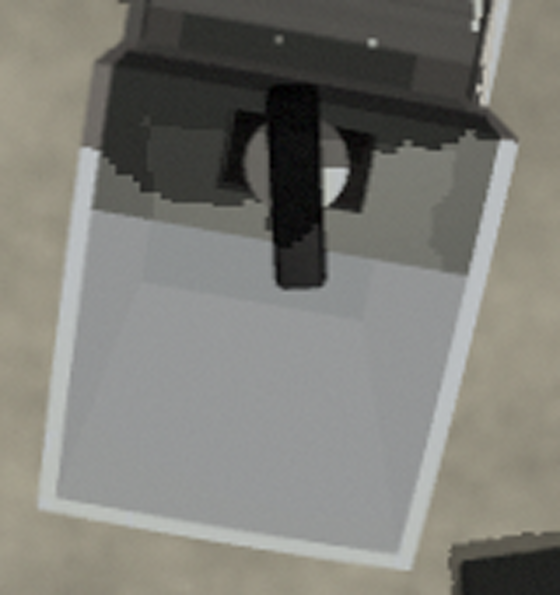

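Run:
```python
from h import *
from scipy.optimize import least_squares
w=manip.read_camera("wrist");c=manip.read_camera("top");s=manip.read_camera("scene");T=wpose()
Z=lambda u,v:(u/3.5+200-.4,v/3.5+150-.4)
k=lambda u,v:(u/4.2+190-.4,v/4.2+130-.4)
S=lambda u,v:(u/4+260-.4,v/4+170-.4)
for q in [(268,87),(318,85),(326,288),(277,291)]: print(wonz(w,T,*Z(*q),.246).round(4))
B=[wonz(w,T,*Z(*q),.246) for q in [(268,87),(318,85),(326,288),(277,291)]]
d=(B[2]+B[3]-B[0]-B[1]);print("bar",np.mean(B,0),np.arctan2(d[1],d[0]),np.linalg.norm(d)/2)
def W(p,P):
    P=np.array(P)/1000; a=p[2]; return np.array([p[0]+P[0]*np.cos(a)-P[1]*np.sin(a),p[1]+P[0]*np.sin(a)+P[1]*np.cos(a),P[2]])
ow=[((0,-55,212),(97,62)),((0,55,212),(517,142)),((130,-55,212),(38,508)),((130,55,212),(410,570))]
f=lambda p:np.concatenate([wproj(w,T,W(p,P))[0]-np.array(Z(*m)) for P,m in ow])
r=least_squares(f,[.55,.04,-.1]);print(r.x,r.fun.round(1),"bore",W(r.x,(16,0,212)))
```

```text
[0.5404 0.0327 0.246 ]
[0.5391 0.0436 0.246 ]
[0.5859 0.0492 0.246 ]
[0.5874 0.038  0.246 ]
bar [0.56319976 0.04087353 0.246     ] 0.11566173026496834 0.04720827587923772
[ 0.54843321  0.04277347 -0.11082814] [-0.8 -0.   1.  -0.3 -0.3  0.1  0.1  0.5] bore [0.56433505 0.04100385 0.212     ]
```

Request:
jog_arm:
  rows:
    - [0.003,0,0.03,0,0,-1.7,0.085]
    - [0,0,0.03,0,0,0,0.085]
    - [0,0,0.02,0,0,0,0.085]
    - [0,0,0,0,0,0,0.085]

```text
t: 3.6
tool_pos: [0.5621, 0.0401, 0.2772]
ee_rot: [-0.053, 0.999, 0.0, -0.002]
force: [-0.7, 0.3, 0.4]
gripper_width: 0.085
```

Run:
```python
from h import *
T=wpose();print(T.round(4));c=manip.read_camera("wrist");i=c["pixels"];cv2.imwrite("pics/w2.png",cv2.resize(i[130:380,180:400],None,fx=2.4,fy=2.4,interpolation=cv2.INTER_CUBIC))
```

```text
[[-9.943e-01 -1.061e-01 -4.500e-03  5.621e-01]
 [-1.061e-01  9.944e-01  0.000e+00  4.010e-02]
 [ 4.500e-03  5.000e-04 -1.000e+00  2.772e-01]
 [ 0.000e+00  0.000e+00  0.000e+00  1.000e+00]]
```

View pics/w2.png

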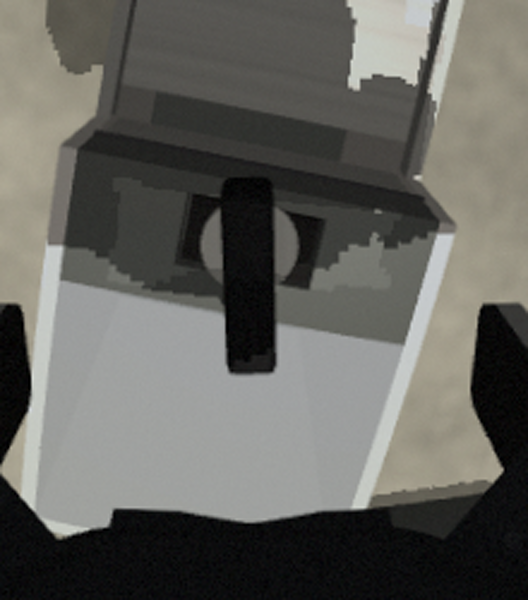

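Run:
```python
from h import *
w=manip.read_camera("wrist");T=wpose()
Z=lambda u,v:(u/2.4+180-.4,v/2.4+130-.4)
B=[wonz(w,T,*Z(*q),.246) for q in [(222,178),(271,178),(276,372),(228,373)]]
print(np.round(B,4))
d=(B[2]+B[3]-B[0]-B[1]);m=np.mean(B,0);print("bar",m,np.arctan2(d[1],d[0]),np.linalg.norm(d)/2)
print("in tool", T[:3,:3].T@(m-T[:3,3]), "fingers mid col", [ (Z(22,0)[0]+Z(478,0)[0])/2, w["cx"]], T.round(4))
```

```text
[[0.5414 0.0318 0.246 ]
 [0.5403 0.0426 0.246 ]
 [0.5883 0.0494 0.246 ]
 [0.5898 0.0378 0.246 ]]
bar [0.56496322 0.04040287 0.246     ] 0.13144576106071407 0.048658611078447433
in tool [-0.00097378  0.00024177  0.03393908] fingers mid col [283.76666666666665, 284.1495102603667] [[-9.943e-01 -1.064e-01  8.000e-04  5.640e-01]
 [-1.064e-01  9.943e-01  0.000e+00  4.010e-02]
 [-8.000e-04 -1.000e-04 -1.000e+00  2.799e-01]
 [ 0.000e+00  0.000e+00  0.000e+00  1.000e+00]]
```

Request:
jog_arm:
  rows:
    - [-0.001,0,0.017,0,0,-1.3,0.085]
    - [0,0,0.017,0,0,0,0.085]
    - [0,0,0.017,0,0,0,0.085]
    - [0,0,0,0,0,0,0.04]
    - [0,0,0,0,0,0,0.02]
    - [0,0,0,0,0,0,0.02]
    - [0,0,0,0,0,0,0.02]
  squeeze: 20

```text
t: 4.58
tool_pos: [0.5651, 0.0401, 0.229]
ee_rot: [-0.065, 0.998, -0.0, 0.001]
force: [-0.0, -0.1, 0.1]
gripper_width: 0.0199
```

Run:
```python
from h import *
T=wpose();print(T.round(4));c=manip.read_camera("wrist");i=c["pixels"];cv2.imwrite("pics/w3.png",cv2.resize(i[130:380,180:400],None,fx=2.4,fy=2.4,interpolation=cv2.INTER_CUBIC))
```

```text
[[-9.916e-01 -1.295e-01  1.400e-03  5.651e-01]
 [-1.295e-01  9.916e-01  0.000e+00  4.010e-02]
 [-1.400e-03 -2.000e-04 -1.000e+00  2.290e-01]
 [ 0.000e+00  0.000e+00  0.000e+00  1.000e+00]]
```

View pics/w3.png

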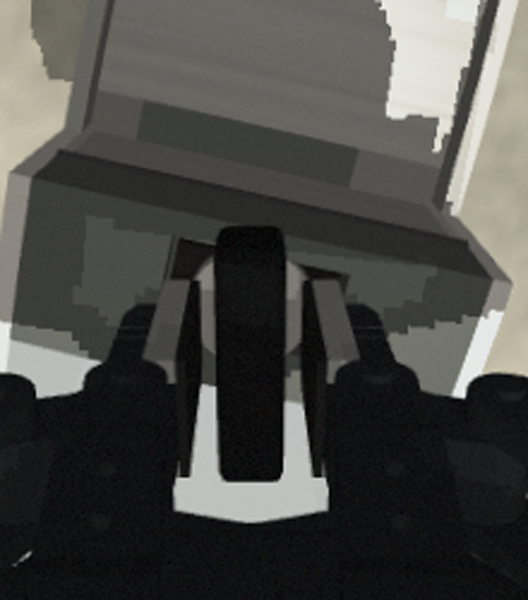

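The bar sits centred between the pads at px (250,355) in the crop, so I'll close on it.

Request:
jog_arm:
  rows:
    - [0,0,0,0,0,0,0.01]
    - [0,0,0,0,0,0,0.005]
    - [0,0,0,0,0,0,0.005]
    - [0,0,0,0,0,0,0.005]
  squeeze: 110

```text
t: 5.12
tool_pos: [0.5649, 0.0401, 0.229]
ee_rot: [-0.065, 0.998, -0.0, 0.0]
force: [-1.6, -1.1, 6.1]
gripper_width: 0.0102
```

Run:
```python
from h import *
s=manip.get_state();print(wpose(s).round(4),s["force"],s["torque"],s["gripper_width"],s["q"].round(3))
```

```text
[[-9.916e-01 -1.296e-01  9.000e-04  5.649e-01]
 [-1.296e-01  9.916e-01 -1.000e-04  4.010e-02]
 [-9.000e-04 -2.000e-04 -1.000e+00  2.290e-01]
 [ 0.000e+00  0.000e+00  0.000e+00  1.000e+00]] [-1.60114783 -1.05799218  6.12722693] [-0.07431201  0.2139098   0.03795072] 0.0101902859508734 [-0.006  0.206  1.784 -0.     1.15  -1.707]
```

Request:
jog_arm:
  rows:
    - [0,0,0,0,0,9,0.005]
    - [0,0,-0.0003,0,0,9,0.005]
    - [0,0,-0.0003,0,0,9,0.005]
    - [0,0,-0.0003,0,0,9,0.005]
    - [0,0,-0.0003,0,0,9,0.005]

```text
t: 5.75
tool_pos: [0.5645, 0.0397, 0.229]
ee_rot: [0.324, 0.946, -0.001, 0.0]
force: [-1.9, -2.0, 0.6]
gripper_width: 0.0099
```

Run:
```python
from h import *
s=manip.get_state();print(wpose(s).round(4),s["force"],s["torque"],s["gripper_width"],s["q"].round(3))
c=manip.read_camera("wrist");i=c["pixels"];cv2.imwrite("pics/w4.png",i)
```

```text
[[-7.906e-01  6.123e-01 -3.000e-04  5.645e-01]
 [ 6.123e-01  7.906e-01 -1.300e-03  3.970e-02]
 [-6.000e-04 -1.200e-03 -1.000e+00  2.290e-01]
 [ 0.000e+00  0.000e+00  0.000e+00  1.000e+00]] [-1.9073629  -2.04715094  0.60229031] [-0.24560277  0.17363173  0.3850336 ] 0.009896081176023839 [-6.000e-03  2.060e-01  1.785e+00 -1.000e-03  1.152e+00 -9.170e-01]
```

View pics/w4.png

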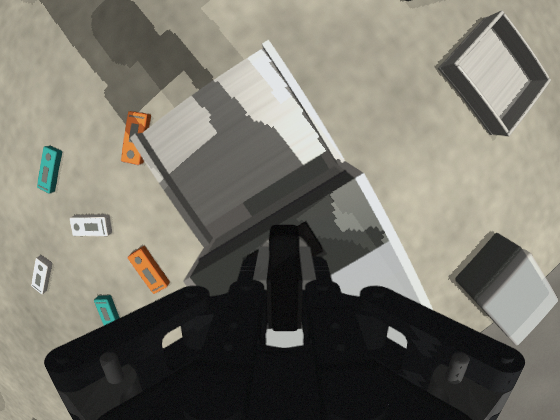

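The pin turns with the gripper: the bar is still aligned with the pads and the torque is about 0.39 N m. I'll keep twisting back and forth with a small rise per row.

Request:
jog_arm:
  rows:
    - [0,0,0,0,0,-9,0.005]
    - [0,0,-0.0003,0,0,-9,0.005]
    - [0,0,-0.0003,0,0,-9,0.005]
    - [0,0,-0.0003,0,0,-9,0.005]
    - [0,0,-0.0003,0,0,-9,0.005]

```text
t: 6.42
tool_pos: [0.5639, 0.0401, 0.2291]
ee_rot: [-0.068, 0.998, 0.0, -0.001]
force: [-0.3, -0.8, -2.6]
gripper_width: 0.0099
```

Request:
jog_arm:
  rows:
    - [0,0,-0.0003,0,0,-9,0.005]
    - [0,0,-0.0003,0,0,-9,0.005]
    - [0,0,-0.0003,0,0,-9,0.005]
    - [0,0,-0.0003,0,0,-9,0.005]

```text
t: 6.92
tool_pos: [0.5632, 0.0405, 0.2294]
ee_rot: [-0.373, 0.928, 0.001, -0.001]
force: [-0.2, -0.3, -4.7]
gripper_width: 0.0101
```

Request:
jog_arm:
  rows:
    - [0,0,0,0,0,9,0.005]
    - [0,0,-0.0005,0,0,9,0.005]
    - [0,0,-0.0005,0,0,9,0.005]
    - [0,0,-0.0005,0,0,9,0.005]
    - [0,0,-0.0005,0,0,9,0.005]

```text
t: 7.55
tool_pos: [0.5633, 0.04, 0.2302]
ee_rot: [0.014, 1.0, -0.0, -0.002]
force: [1.8, 0.4, -9.7]
gripper_width: 0.0102
```

Request:
jog_arm:
  rows:
    - [0,0,-0.0003,0,0,9,0.005]
    - [0,0,-0.0003,0,0,9,0.005]
    - [0,0,-0.0003,0,0,9,0.005]
    - [0,0,-0.0003,0,0,9,0.005]

```text
t: 8.05
tool_pos: [0.5631, 0.0395, 0.2311]
ee_rot: [0.323, 0.946, -0.001, -0.002]
force: [2.6, -1.0, -9.5]
gripper_width: 0.0097
```

Request:
jog_arm:
  rows:
    - [0,0,0,0,0,-9,0.005]
    - [0,0,-0.0003,0,0,-9,0.005]
    - [0,0,-0.0003,0,0,-9,0.005]
    - [0,0,-0.0003,0,0,-9,0.005]
    - [0,0,-0.0003,0,0,-9,0.005]
    - [0,0,-0.0003,0,0,-9,0.005]
    - [0,0,-0.0003,0,0,-9,0.005]
    - [0,0,-0.0003,0,0,-9,0.005]
    - [0,0,-0.0003,0,0,-9,0.005]

```text
t: 9.18
tool_pos: [0.5631, 0.0407, 0.2332]
ee_rot: [-0.373, 0.928, 0.002, -0.002]
force: [2.5, 1.3, -12.9]
gripper_width: 0.01
```

Run:
```python
from h import *
s=manip.get_state();print(wpose(s).round(4),s["force"],s["torque"],s["gripper_width"],s["q"].round(3))
c=manip.read_camera("scene");i=c["pixels"];cv2.imwrite("pics/s5.png",cv2.resize(i[170:320,260:370],None,fx=4,fy=4,interpolation=cv2.INTER_CUBIC))
```

```text
[[-0.7224 -0.6915 -0.0042  0.5631]
 [-0.6915  0.7224  0.0018  0.0407]
 [ 0.0018  0.0042 -1.      0.2332]
 [ 0.      0.      0.      1.    ]] [  2.53596102   1.29842239 -12.89381441] [ 0.04938711 -0.63439832 -0.32061152] 0.010038020100303649 [-6.000e-03  2.010e-01  1.781e+00  2.000e-03  1.164e+00 -2.341e+00]
```

View pics/s5.png

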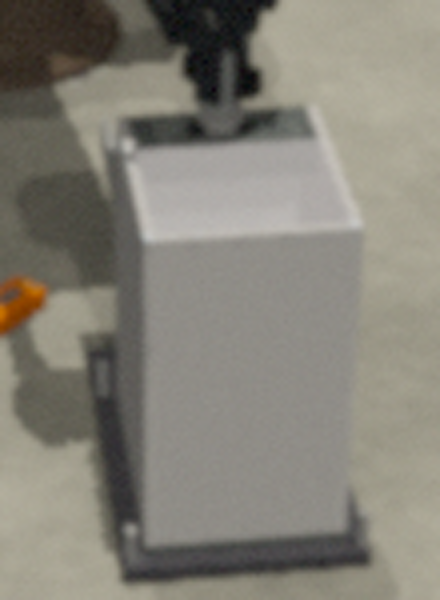

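The box corners are unchanged at (145,240) and (360,228), so the box is still down, and the pin is up about 4 mm. Next sweep.

Request:
jog_arm:
  rows:
    - [0,0,0,0,0,9,0.005]
    - [0,0,-0.0002,0,0,9,0.005]
    - [0,0,-0.0003,0,0,9,0.005]
    - [0,0,-0.0003,0,0,9,0.005]
    - [0,0,-0.0003,0,0,9,0.005]
    - [0,0,-0.0003,0,0,9,0.005]
    - [0,0,-0.0003,0,0,9,0.005]
    - [0,0,-0.0003,0,0,9,0.005]
    - [0,0,-0.0003,0,0,9,0.005]

```text
t: 10.35
tool_pos: [0.5631, 0.0396, 0.2359]
ee_rot: [0.324, 0.946, -0.001, -0.002]
force: [4.1, -1.1, -12.3]
gripper_width: 0.0102
```

Request:
jog_arm:
  rows:
    - [0,0,0,0,0,-9,0.005]
    - [0,0,-0.0002,0,0,-9,0.005]
    - [0,0,-0.0003,0,0,-9,0.005]
    - [0,0,-0.0003,0,0,-9,0.005]
    - [0,0,-0.0003,0,0,-9,0.005]
    - [0,0,-0.0003,0,0,-9,0.005]
    - [0,0,-0.0003,0,0,-9,0.005]
    - [0,0,-0.0003,0,0,-9,0.005]
    - [0,0,-0.0003,0,0,-9,0.005]

```text
t: 11.48
tool_pos: [0.5632, 0.0404, 0.2384]
ee_rot: [-0.372, 0.928, 0.001, -0.002]
force: [2.9, 1.5, -10.5]
gripper_width: 0.0101
```

Request:
jog_arm:
  rows:
    - [0,0,0,0,0,9,0.005]
    - [0,0,-0.0003,0,0,9,0.005]
    - [0,0,-0.0003,0,0,9,0.005]
    - [0,0,-0.0003,0,0,9,0.005]
    - [0,0,-0.0003,0,0,9,0.005]
    - [0,0,-0.0003,0,0,9,0.005]
    - [0,0,-0.0003,0,0,9,0.005]
    - [0,0,-0.0003,0,0,9,0.005]
    - [0,0,-0.0003,0,0,9,0.005]

```text
t: 12.6
tool_pos: [0.5631, 0.0396, 0.2412]
ee_rot: [0.324, 0.946, -0.001, -0.002]
force: [1.0, -1.3, -9.7]
gripper_width: 0.0095
```

Request:
jog_arm:
  rows:
    - [0,0,0,0,0,-9,0.005]
    - [0,0,-0.0003,0,0,-9,0.005]
    - [0,0,-0.0003,0,0,-9,0.005]
    - [0,0,-0.0003,0,0,-9,0.005]
    - [0,0,-0.0003,0,0,-9,0.005]
    - [0,0,-0.0003,0,0,-9,0.005]
    - [0,0,-0.0003,0,0,-9,0.005]
    - [0,0,-0.0003,0,0,-9,0.005]
    - [0,0,-0.0003,0,0,-9,0.005]

```text
t: 13.72
tool_pos: [0.5633, 0.0409, 0.2443]
ee_rot: [-0.372, 0.928, 0.002, -0.001]
force: [0.2, -0.5, -1.3]
gripper_width: 0.0101
```

Request:
jog_arm:
  rows:
    - [0,0,0,0,0,9,0.005]
    - [0,0,-0.0003,0,0,9,0.005]
    - [0,0,-0.0003,0,0,9,0.005]
    - [0,0,-0.0003,0,0,9,0.005]
    - [0,0,-0.0003,0,0,9,0.005]
    - [0,0,-0.0003,0,0,9,0.005]
    - [0,0,-0.0003,0,0,9,0.005]
    - [0,0,-0.0003,0,0,9,0.005]
    - [0,0,-0.0003,0,0,9,0.005]

```text
t: 14.85
tool_pos: [0.5642, 0.0402, 0.2488]
ee_rot: [0.325, 0.946, -0.0, -0.0]
force: [0.4, -0.2, -1.7]
gripper_width: 0.0098
```

Run:
```python
from h import *
s=manip.get_state();print(wpose(s).round(4),s["force"],s["torque"],s["gripper_width"],s["q"].round(3))
c=manip.read_camera("scene");i=c["pixels"];cv2.imwrite("pics/s6.png",cv2.resize(i[170:320,260:370],None,fx=4,fy=4,interpolation=cv2.INTER_CUBIC))
```

```text
[[-7.893e-01  6.140e-01 -1.000e-03  5.642e-01]
 [ 6.140e-01  7.893e-01  1.000e-04  4.020e-02]
 [ 9.000e-04 -5.000e-04 -1.000e+00  2.488e-01]
 [ 0.000e+00  0.000e+00  0.000e+00  1.000e+00]] [ 0.4498873  -0.23938247 -1.74189355] [-0.03725579 -0.02724433 -0.01905313] 0.009818478458354636 [-0.006  0.186  1.766  0.     1.191 -0.916]
```

View pics/s6.png

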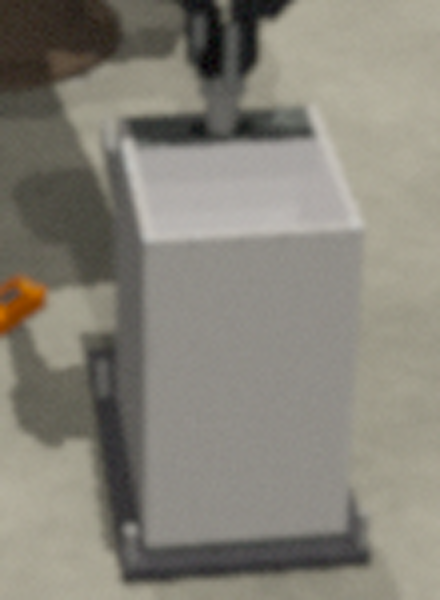

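The pin is free, with torque near 0, and the box hasn't moved. I'll lift it straight up slowly.

Request:
jog_arm:
  rows:
    - [0,0,-0.002,0,0,0,0.005]
    - [0,0,-0.004,0,0,0,0.005]
    - [0,0,-0.004,0,0,0,0.005]
    - [0,0,-0.005,0,0,0,0.005]
    - [0,0,-0.005,0,0,0,0.005]
    - [0,0,-0.005,0,0,0,0.005]

```text
t: 15.65
tool_pos: [0.5647, 0.0401, 0.2748]
ee_rot: [0.322, 0.947, 0.0, 0.0]
force: [-0.4, -0.6, -0.6]
gripper_width: 0.0103
```

Request:
jog_arm:
  rows:
    - [0,0,-0.01,0,0,0,0.005]
    - [0,0,-0.015,0,0,0,0.005]
    - [0,0,-0.02,0,0,0,0.005]
    - [0,0,-0.02,0,0,0,0.005]
    - [0,0,-0.01,0,0,0,0.005]

```text
t: 16.27
tool_pos: [0.5654, 0.0401, 0.3518]
ee_rot: [0.322, 0.947, 0.001, 0.002]
force: [0.6, -0.1, -1.0]
gripper_width: 0.0101
```

Run:
```python
from h import *
s=manip.get_state();print(wpose(s).round(4),s["force"],s["gripper_width"],s["q"].round(3))
c=manip.read_camera("top");i=c["pixels"];cv2.imwrite("pics/t7.png",cv2.resize(i[140:300,80:250],None,fx=4,fy=3.7,interpolation=cv2.INTER_CUBIC))
c=manip.read_camera("scene");i=c["pixels"];cv2.imwrite("pics/s7.png",i)
```

```text
[[-0.7927  0.6096  0.0034  0.5654]
 [ 0.6096  0.7927 -0.      0.0401]
 [-0.0027  0.0021 -1.      0.3518]
 [ 0.      0.      0.      1.    ]] [ 0.55509903 -0.08620722 -1.02927108] 0.010093426592630902 [-0.006  0.111  1.644  0.     1.383 -0.921]
```

View pics/t7.png

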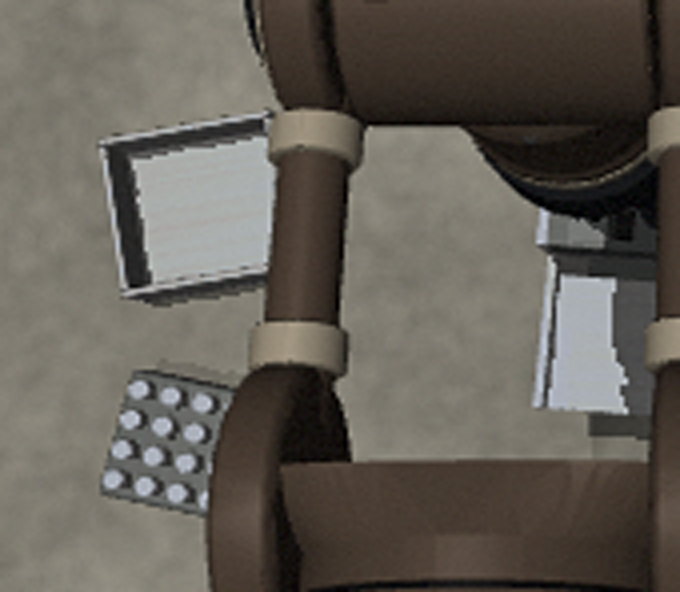

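View pics/s7.png

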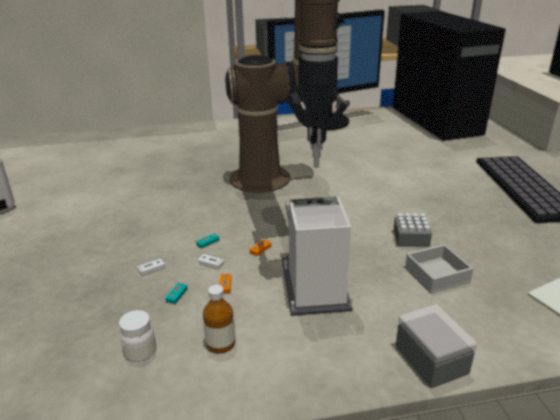

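The pin is held above the box with its foot at scene px (317,165), and the box is seated. Next I'll locate the tray precisely.

Run:
```python
from h import *
c=manip.read_camera("top")
i=cv2.imread("pics/top0.png");cv2.imwrite("pics/t0tray.png",cv2.resize(i[155:235,90:170],None,fx=7,fy=7,interpolation=cv2.INTER_CUBIC))
```

```text
(no output)
```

View pics/t0tray.png

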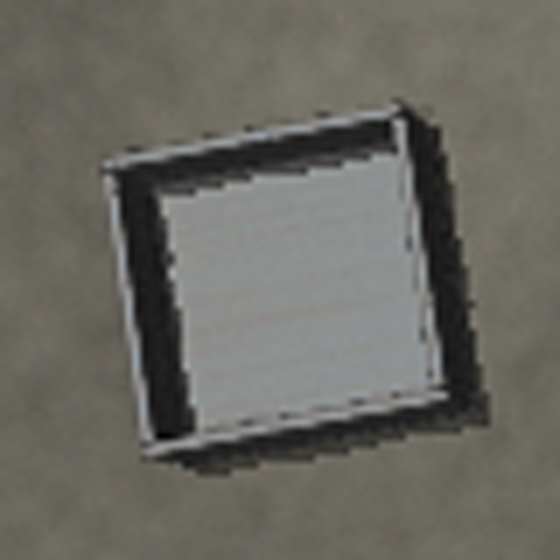

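Run:
```python
from h import *
c=manip.read_camera("top")
B=np.array([onz(c,u/7+90-.4,v/7+155-.4,.042) for u,v in [(105,165),(402,107),(447,396),(147,455)]])
print(B.round(4),B.mean(0)); d=B[0]-B[3];print(np.arctan2(d[1],d[0]),np.linalg.norm(d))
T=wpose();D=B.mean(0)-T[:3,3];print(D, T[:3,:3].T@D)
```

```text
[[0.6515 0.3924 0.042 ]
 [0.671  0.2863 0.042 ]
 [0.5662 0.2682 0.042 ]
 [0.5468 0.3742 0.042 ]] [0.60888515 0.33029829 0.042     ]
0.1723681204215319 0.10624820773245312
[ 0.04450714  0.29018129 -0.30703361] [0.14148685 0.25724968 0.30701755]
```

Request:
jog_arm:
  rows:
    - [0.0177,0.032,0,0,0,0,0.005]
    - [0.0177,0.032,0,0,0,0,0.005]
    - [0.0177,0.032,0,0,0,0,0.005]
    - [0.0177,0.032,0,0,0,0,0.005]
    - [0.0177,0.032,0,0,0,0,0.005]
    - [0.0177,0.032,0,0,0,0,0.005]
    - [0.0177,0.032,0,0,0,0,0.005]
    - [0.0177,0.032,0,0,0,0,0.005]
    - [0,0,0.02,0,0,-9.6,0.005]
    - [0,0,0.02,0,0,-9.6,0.005]
    - [0,0,0.02,0,0,-9.6,0.005]
    - [0,0,0.02,0,0,-9.6,0.005]
    - [0,0,0.02,0,0,-9.6,0.005]
    - [0,0,0.02,0,0,-9.6,0.005]
    - [0,0,0,0,-8.75,0,0.005]
    - [0,0,0,0,-8.75,0,0.005]
    - [0,0,0,0,-8.75,0,0.005]
    - [0,0,0,0,-8.75,0,0.005]
    - [0,0,0,0,0,0,0.005]

```text
t: 18.85
tool_pos: [0.603, 0.327, 0.2233]
ee_rot: [-0.167, 0.941, 0.051, 0.29]
force: [-0.7, -0.0, -0.9]
gripper_width: 0.01
```

Run:
```python
from h import *
s=manip.get_state();T=wpose(s);print(T.round(4),s["force"],s["gripper_width"],s["q"].round(3))
foot=(T@[0,0,.059,1])[:3];print("foot",foot)
D=np.array([.6098,.3305,.059])-T[:3,3];print("tool shift",T[:3,:3].T@D)
c=manip.read_camera("wrist");i=c["pixels"];cv2.imwrite("pics/w8.png",i)
c=manip.read_camera("scene");cv2.imwrite("pics/s8.png",c["pixels"])
```

```text
[[-0.7757 -0.3432  0.5296  0.603 ]
 [-0.2844  0.9393  0.192   0.327 ]
 [-0.5633 -0.0017 -0.8262  0.2233]
 [ 0.      0.      0.      1.    ]] [-0.69963648 -0.01726167 -0.85921337] 0.009988777021953497 [ 0.463  0.178  1.951 -0.158  0.422 -1.334]
foot [0.63424222 0.33830583 0.17453689]
tool shift [0.08626437 0.00125148 0.14001863]
```

View pics/w8.png

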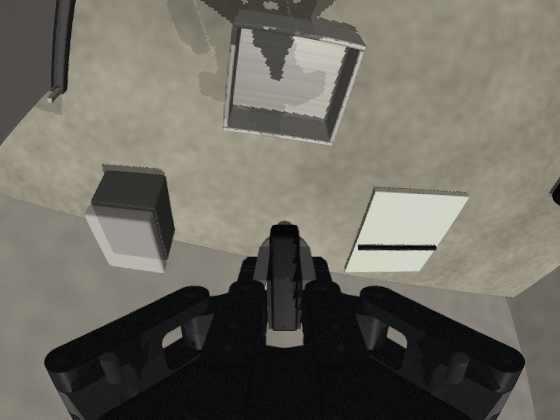

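View pics/s8.png

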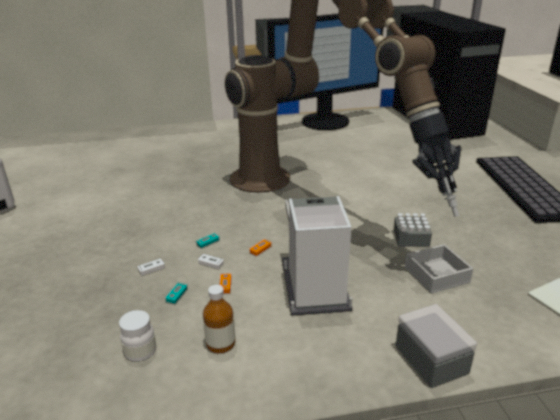

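Run:
```python
from h import *
T=wpose();c=manip.read_camera("wrist")
B=np.array([wonz(c,T,u,v,.042) for u,v in [(235,25),(366,44),(331,143),(224,129)]]);print(B.round(4),B.mean(0))
```

```text
[[0.5747 0.2758 0.042 ]
 [0.5522 0.3814 0.042 ]
 [0.661  0.3994 0.042 ]
 [0.6806 0.2931 0.042 ]] [0.61715435 0.3374391  0.042     ]
```

Request:
jog_arm:
  rows:
    - [0.014,0,0.023,0,0,0,0.005]
    - [0.014,0,0.023,0,0,0,0.005]
    - [0.014,0,0.023,0,0,0,0.005]
    - [0.014,0.001,0.023,0,0,0,0.005]
    - [0.01,0,0.017,0,0,0,0.005]
    - [0,0,0,0,0,0,0.005]

```text
t: 19.75
tool_pos: [0.6171, 0.3332, 0.1008]
ee_rot: [-0.166, 0.94, 0.052, 0.295]
force: [1.0, -0.5, 0.3]
gripper_width: 0.0099
```

Run:
```python
from h import *
s=manip.get_state();T=wpose(s);print(T.round(4),s["force"],s["gripper_width"],s["q"].round(3))
foot=(T@[0,0,.059,1])[:3];print("foot",foot)
D=np.array([.6098,.3305,.059])-T[:3,3];print("tool shift",T[:3,:3].T@D)
c=manip.read_camera("scene");i=c["pixels"];cv2.imwrite("pics/s9.png",cv2.resize(i[120:300,370:510],None,fx=4,fy=3.3,interpolation=cv2.INTER_CUBIC))
```

```text
[[-7.708e-01 -3.422e-01  5.374e-01  6.171e-01]
 [-2.813e-01  9.396e-01  1.949e-01  3.332e-01]
 [-5.716e-01 -9.000e-04 -8.205e-01  1.008e-01]
 [ 0.000e+00  0.000e+00  0.000e+00  1.000e+00]] [ 0.98864122 -0.51498668  0.25728393] 0.009880945726423845 [ 0.462  0.396  1.978 -0.383  0.175 -1.101]
foot [0.64879918 0.34470154 0.05243054]
tool shift [ 3.03004448e-02 -6.42392419e-06  2.98853926e-02]
```

View pics/s9.png

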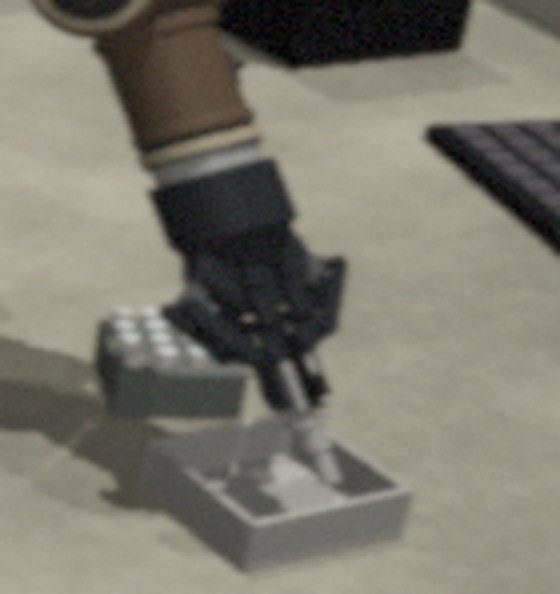

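Request:
jog_arm:
  rows:
    - [0,0,0,0,4,0,0.005]
    - [0,0,0,0,4,0,0.005]
    - [0.005,0,0.011,0,0,0,0.005]
    - [0.005,0,0.011,0,0,0,0.005]
    - [0.004,0,0.009,0,0,0,0.005]
    - [0,0,0,0,0,0,0.005]

```text
t: 20.55
tool_pos: [0.6156, 0.3328, 0.0654]
ee_rot: [-0.169, 0.958, 0.04, 0.228]
force: [-0.3, 0.5, -1.1]
gripper_width: 0.0101
```

Run:
```python
from h import *
s=manip.get_state();T=wpose(s);print(T.round(4),s["force"],s["gripper_width"],s["q"].round(3))
foot=(T@[0,0,.059,1])[:3];print("foot",foot)
c=manip.read_camera("scene");i=c["pixels"];cv2.imwrite("pics/s10.png",cv2.resize(i[120:300,370:510],None,fx=4,fy=3.3,interpolation=cv2.INTER_CUBIC))
```

```text
[[-8.388e-01 -3.429e-01  4.230e-01  6.156e-01]
 [-3.064e-01  9.394e-01  1.538e-01  3.328e-01]
 [-4.501e-01 -6.000e-04 -8.930e-01  6.540e-02]
 [ 0.000e+00  0.000e+00  0.000e+00  1.000e+00]] [-0.25647288  0.51453163 -1.13514772] 0.010087818524270977 [ 0.454  0.472  1.896 -0.155  0.313 -1.33 ]
foot [0.64054774 0.34192496 0.01275611]
```

View pics/s10.png

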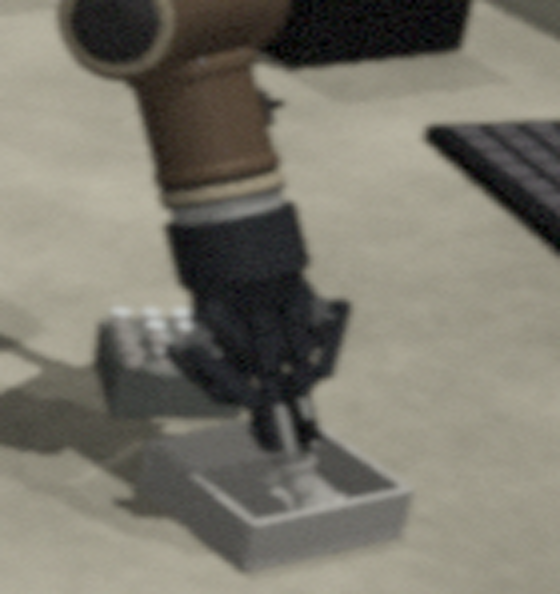

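Request:
jog_arm:
  rows:
    - [0,0,0.002,0,0,0,0.005]
    - [0,0,0,0,0,0,0.02]
    - [0,0,0,0,0,0,0.03]
    - [0,0,0,0,0,0,0.035]
    - [0,0,0,0,0,0,0.035]

```text
t: 21.22
tool_pos: [0.6185, 0.3341, 0.0667]
ee_rot: [-0.169, 0.957, 0.041, 0.23]
force: [0.1, -0.2, -0.6]
gripper_width: 0.0349
```

Run:
```python
from h import *
s=manip.get_state();T=wpose(s);print(T.round(4),s["force"],s["gripper_width"],s["q"].round(3))
c=manip.read_camera("scene");i=c["pixels"];cv2.imwrite("pics/s11.png",cv2.resize(i[120:300,370:510],None,fx=4,fy=3.3,interpolation=cv2.INTER_CUBIC))
c=manip.read_camera("wrist");cv2.imwrite("pics/w11.png",c["pixels"])
```

```text
[[-8.368e-01 -3.427e-01  4.269e-01  6.185e-01]
 [-3.053e-01  9.394e-01  1.558e-01  3.341e-01]
 [-4.544e-01  1.000e-04 -8.908e-01  6.670e-02]
 [ 0.000e+00  0.000e+00  0.000e+00  1.000e+00]] [ 0.07650159 -0.19196864 -0.57828829] 0.03490945804890269 [ 0.454  0.473  1.891 -0.155  0.311 -1.33 ]
```

View pics/s11.png

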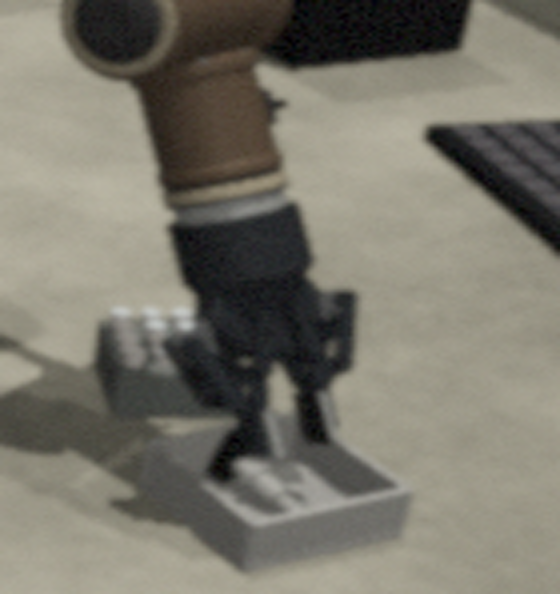

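View pics/w11.png

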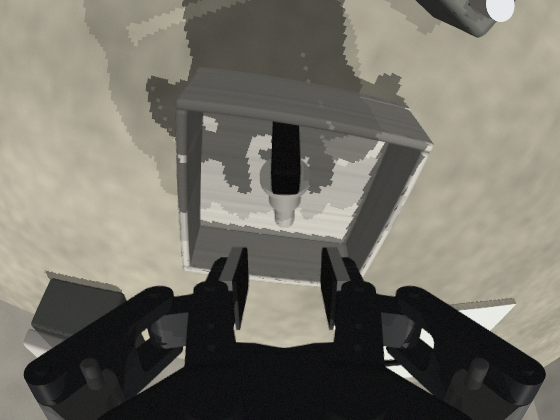

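The pin lies inside the tray, with the bar at wrist px (285,155). I'll retreat upward.

Request:
jog_arm:
  rows:
    - [0,0,-0.02,0,0,0,0.035]
    - [0,0,-0.03,0,0,0,0.035]
    - [0,0,-0.03,0,9,0,0.035]
    - [0,0,-0.03,0,9,0,0.035]
    - [0,0,-0.03,0,9,0,0.05]
    - [0,0,-0.04,0,0,0,0.06]
    - [0,0,-0.04,0,0,0,0.07]
    - [0,0,-0.04,0,0,0,0.08]
    - [0,0,-0.02,0,0,0,0.08]
    - [0,0,0,0,0,0,0.08]

```text
t: 22.58
tool_pos: [0.5718, 0.3172, 0.3374]
ee_rot: [-0.174, 0.985, 0.0, 0.002]
force: [-0.9, 0.3, 0.3]
gripper_width: 0.0801
```

Run:
```python
from h import *
s=manip.get_state();T=wpose(s);print(T.round(4),s["q"].round(3))
c=manip.read_camera("scene");cv2.imwrite("pics/s12.png",c["pixels"])
c=manip.read_camera("top");i=c["pixels"];cv2.imwrite("pics/t12.png",i)
```

```text
[[-9.394e-01 -3.428e-01  3.100e-03  5.718e-01]
 [-3.428e-01  9.394e-01  1.500e-03  3.172e-01]
 [-3.400e-03  3.000e-04 -1.000e+00  3.374e-01]
 [ 0.000e+00  0.000e+00  0.000e+00  1.000e+00]] [ 0.44   0.294  1.454 -0.     1.39  -1.481]
```

View pics/t12.png

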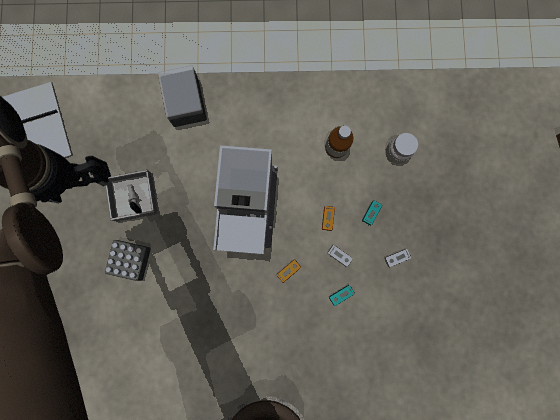

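View pics/s12.png

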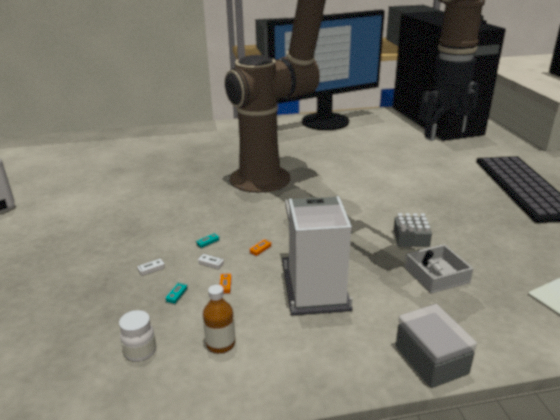

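The pin lies in the tray at top px (133,197), and both white cartridges are unmoved. Now I'll measure the cartridges.

```bash
cat >> h.py <<'E'
def carts(c=None):
    c=c or manip.read_camera("top"); i=c["pixels"].astype(int)
    m=((i.min(2)>120)&(i.max(2)-i.min(2)<40)).astype(np.uint8); m[:190]=0;m[330:]=0;m[:,:278]=0
    m=cv2.morphologyEx(m,cv2.MORPH_CLOSE,np.ones((5,5)))
    out=[]
    for k in cv2.findContours(m,cv2.RETR_EXTERNAL,cv2.CHAIN_APPROX_NONE)[0]:
        if cv2.contourArea(k)<60: continue
        b=cv2.boxPoints(cv2.minAreaRect(k)); W=np.array([onz(c,u,v,.015) for u,v in b]); ctr=W.mean(0)
        e=[W[1]-W[0],W[2]-W[1]]; L=max(e,key=np.linalg.norm); out.append((ctr,np.arctan2(L[1],L[0])%np.pi,[np.linalg.norm(x) for x in e]))
    return out
def toolshift(T,P): return T[:3,:3].T@(np.array(P)-T[:3,3])
E
python3 - <<'E'
from h import *
for o in carts(): print(o[0].round(4),round(np.degrees(o[1]),1),np.round(o[2],4))
T=wpose();print(toolshift(T,[.449,-.195,.3374]))
E
```

```text
[ 0.4431 -0.3396  0.015 ] 111.2 [0.0587 0.0247]
[ 0.4507 -0.1946  0.015 ] 53.9 [0.0248 0.0586]
[ 0.28898672 -0.43889231 -0.00288827]
```

Request:
jog_arm:
  rows:
    - [0.0322,-0.0488,0,0,0,0,0.06]
    - [0.0322,-0.0488,0,0,0,0,0.06]
    - [0.0322,-0.0488,0,0,0,0,0.06]
    - [0.0322,-0.0488,0,0,0,0,0.06]
    - [0.0322,-0.0488,0,0,0,0,0.06]
    - [0.0322,-0.0488,0,0,0,0,0.06]
    - [0.0322,-0.0488,0,0,0,0,0.06]
    - [0.0322,-0.0488,0,0,0,0,0.06]
    - [0.0322,-0.0488,0,0,0,0,0.06]
    - [0,0,0,0,0,10.4,0.06]
    - [0,0,0,0,0,10.4,0.06]
    - [0,0,0,0,0,10.4,0.06]
    - [0,0,0,0,0,10.4,0.06]
    - [0,0,0,0,0,10.4,0.06]
    - [0,0,0,0,0,10.4,0.06]
    - [0,0,0,0,0,10.4,0.06]
    - [0,0,0,0,0,10.4,0.06]
    - [0,0,0,0,0,10.4,0.06]
    - [0,0,0,0,0,10.4,0.06]

```text
t: 25.1
tool_pos: [0.4484, -0.1945, 0.3334]
ee_rot: [0.671, 0.741, -0.001, -0.002]
force: [-0.6, 0.6, 0.2]
gripper_width: 0.0604
```

Request:
jog_arm:
  rows:
    - [0,0,0.03,0,0,10.4,0.06]
    - [0,0,0.04,0,0,10.4,0.06]
    - [0,0,0.04,0,0,10.4,0.06]
    - [0,0,0.04,0,0,10.4,0.06]
    - [0,0,0,0,0,0,0.06]
    - [0,0,0,0,0,0,0.06]

```text
t: 25.85
tool_pos: [0.4496, -0.1952, 0.1861]
ee_rot: [0.889, 0.459, -0.0, -0.0]
force: [-0.2, -0.4, -0.4]
gripper_width: 0.0603
```

Run:
```python
from h import *
s=manip.get_state();T=wpose(s);print(T.round(4),s["q"].round(3),np.degrees(np.arctan2(T[1,0],T[0,0])))
c=manip.read_camera("wrist");cv2.imwrite("pics/w13.png",c["pixels"])
```

```text
[[ 0.5794  0.815  -0.      0.4496]
 [ 0.815  -0.5794  0.     -0.1952]
 [-0.     -0.     -1.      0.1861]
 [ 0.      0.      0.      1.    ]] [-0.498  0.109  1.992 -0.     1.04   0.119] 54.59218255891659
```

View pics/w13.png

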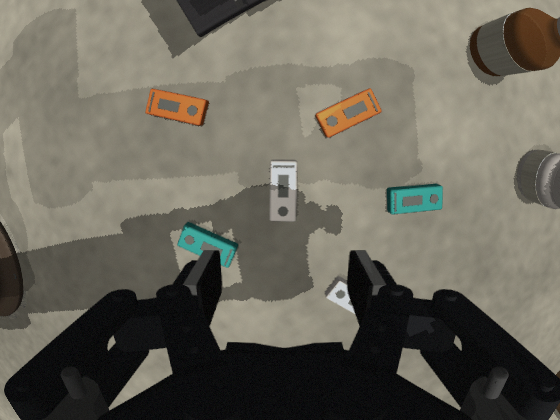

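The white cartridge is centred at (284,191) and well aligned with the tool.

Run:
```python
from h import *
T=wpose();c=manip.read_camera("wrist")
B=np.array([wonz(c,T,u,v,.015) for u,v in [(271,161),(297,160),(297,221),(270.5,221)]]);m=B.mean(0);print(B.round(4),m)
d=B[0]+B[1]-B[2]-B[3];print(np.degrees(np.arctan2(d[1],d[0])),np.linalg.norm(d)/2, toolshift(T,[m[0],m[1],.019]))
```

```text
[[ 0.4585 -0.1631  0.015 ]
 [ 0.4791 -0.1766  0.015 ]
 [ 0.4445 -0.2259  0.015 ]
 [ 0.4233 -0.2107  0.015 ]] [ 0.45134545 -0.19409721  0.015     ]
54.27661439628263 0.059716532749653176 [ 0.00178476 -0.00042184  0.16809006]
```

Request:
jog_arm:
  rows:
    - [0.002,0,0.05,0,0,0,0.06]
    - [0,0,0.05,0,0,0,0.06]
    - [0,0,0.045,0,0,0,0.05]
    - [0,0,0.02,0,0,0,0.045]
    - [0,0,0.01,0,0,0,0.045]
    - [0,0,0,0,0,0,0.035]
    - [0,0,0,0,0,0,0.02]
    - [0,0,0,0,0,0,0.02]
    - [0,0,0,0,0,0,0.02]
    - [0,0,0,0,0,0,0.02]
  squeeze: 50

```text
t: 27.2
tool_pos: [0.4521, -0.1943, 0.0124]
ee_rot: [0.889, 0.457, 0.001, 0.001]
force: [-0.8, 0.5, 6.0]
gripper_width: 0.0243
```

Run:
```python
from h import *
s=manip.get_state();T=wpose(s);print(T.round(4),s["force"],s["gripper_width"])
c=manip.read_camera("wrist");cv2.imwrite("pics/w14.png",c["pixels"])
```

```text
[[ 5.814e-01  8.136e-01  2.900e-03  4.521e-01]
 [ 8.136e-01 -5.814e-01 -1.600e-03 -1.943e-01]
 [ 4.000e-04  3.300e-03 -1.000e+00  1.240e-02]
 [ 0.000e+00  0.000e+00  0.000e+00  1.000e+00]] [-0.78808903  0.52765537  6.03002264] 0.024272669405689118
```

View pics/w14.png

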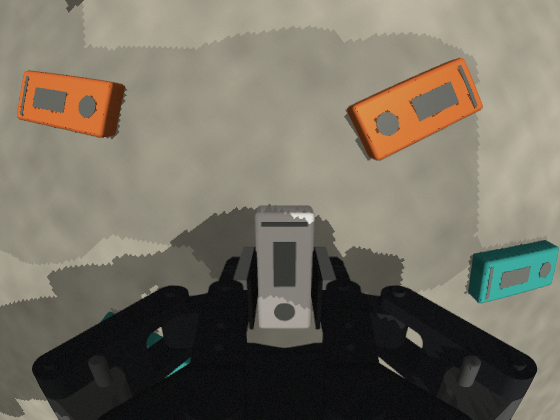

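Request:
jog_arm:
  rows:
    - [0,0,-0.02,0,0,0,0.02]
    - [0,0,-0.045,0,0,0,0.02]
    - [0,0,-0.06,0,0,0,0.02]
    - [0,0,-0.06,0,0,0,0.02]
    - [0,0,-0.06,0,0,0,0.02]
    - [0.0315,-0.0151,0,0,0,0,0.02]
    - [0.0315,-0.0151,0,0,0,0,0.02]
    - [0.0315,-0.0151,0,0,0,0,0.02]
    - [0.0315,-0.0151,0,0,0,0,0.02]
    - [0.0315,-0.0151,0,0,0,0,0.02]
    - [0.0315,-0.0151,0,0,0,0,0.02]
    - [0.0315,-0.0151,0,0,0,0,0.02]
    - [0,0,0,0,0,10,0.02]
    - [0,0,0,0,0,10,0.02]
    - [0,0,0,0,0,10,0.02]
    - [0,0,0,0,0,10,0.02]
    - [0,0,0,0,0,10,0.02]
    - [0,0,0,0,0,10,0.02]
    - [0,0,0,0,0,0,0.02]

```text
t: 29.62
tool_pos: [0.4923, 0.0474, 0.2555]
ee_rot: [0.999, -0.047, -0.0, 0.0]
force: [0.8, -0.2, -0.5]
gripper_width: 0.0247
```

Run:
```python
from h import *
s=manip.get_state();T=wpose(s);print(T.round(4),s["force"],s["gripper_width"],s["q"].round(3),np.degrees(np.arctan2(T[1,0],T[0,0])))
c=manip.read_camera("wrist");cv2.imwrite("pics/w15.png",c["pixels"])
```

```text
[[ 9.955e-01 -9.470e-02 -7.000e-04  4.923e-01]
 [-9.470e-02 -9.955e-01 -1.000e-04  4.740e-02]
 [-7.000e-04  1.000e-04 -1.000e+00  2.555e-01]
 [ 0.000e+00  0.000e+00  0.000e+00  1.000e+00]] [ 0.79692745 -0.23445955 -0.54766034] 0.02470349815493604 [ 0.008  0.038  1.917 -0.     1.188  1.674] -5.432937996799033
```

View pics/w15.png

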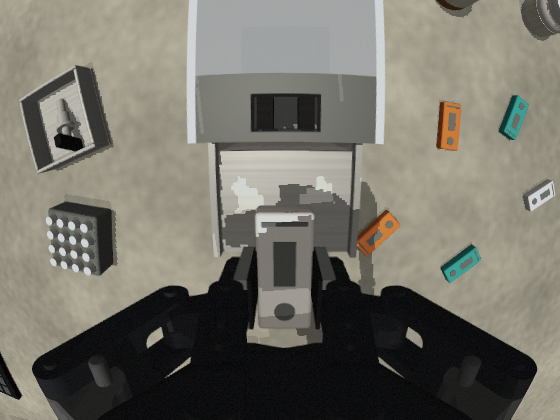

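The cartridge is centred over the sill, with guides at px 216 and 356 and lintel edges level. I'll check the fit numerically, then lower.

Run:
```python
from h import *
T=wpose();c=manip.read_camera("wrist")
def W(p,P):
    P=np.array(P)/1000; a=p[2]; return np.array([p[0]+P[0]*np.cos(a)-P[1]*np.sin(a),p[1]+P[0]*np.sin(a)+P[1]*np.cos(a),P[2]])
from scipy.optimize import least_squares
ow=[((0,-55,212),(383,143)),((0,55,212),(188,143)),((-90,50,162),(218,255)),((-90,-50,162),(354,257))]
f=lambda p:np.concatenate([wproj(c,T,W(p,P))[0]-np.array(m) for P,m in ow])
r=least_squares(f,[.55,.04,-.1]);print(r.x,r.fun.round(1))
p=r.x; R=np.array([[np.cos(p[2]),-np.sin(p[2])],[np.sin(p[2]),np.cos(p[2])]])
print("TCP in stand",R.T@(T[:2,3]-p[:2]))
```

```text
[ 0.54891286  0.04168982 -0.09430749] [ 1.1 -0.5 -0.3 -0.5  2.6  1.6 -3.7 -0.5]
TCP in stand [-0.05685546  0.00034607]
```

Request:
jog_arm:
  rows:
    - [0,0,0.03,0,0,0.5,0.02]
    - [0,0,0.03,0,0,0,0.02]
    - [0,0,0.02,0,0,0,0.02]
    - [0,0,0.007,0,0,0,0.02]
    - [0,0,0.003,0,0,0,0.02]
    - [0,0,0,0,0,0,0.02]

```text
t: 30.48
tool_pos: [0.4934, 0.0474, 0.1665]
ee_rot: [0.999, -0.053, 0.001, -0.0]
force: [0.2, 1.0, -0.6]
gripper_width: 0.025
```

Request:
jog_arm:
  rows:
    - [0,0,0.002,0,0,0,0.02]
    - [0,0,0.001,0,0,0,0.02]
    - [0,0,0,0,0,0,0.02]

```text
t: 30.85
tool_pos: [0.4928, 0.0474, 0.163]
ee_rot: [0.999, -0.053, 0.0, 0.0]
force: [0.4, 0.3, -1.4]
gripper_width: 0.0246
```

Run:
```python
from h import *
s=manip.get_state();T=wpose(s);print(T.round(4),s["force"],s["gripper_width"])
c=manip.read_camera("wrist");cv2.imwrite("pics/w16.png",c["pixels"])
```

```text
[[ 9.944e-01 -1.054e-01  2.000e-04  4.928e-01]
 [-1.054e-01 -9.944e-01 -0.000e+00  4.740e-02]
 [ 2.000e-04 -0.000e+00 -1.000e+00  1.630e-01]
 [ 0.000e+00  0.000e+00  0.000e+00  1.000e+00]] [ 0.3567064   0.26484344 -1.44160216] 0.0245528096552981
```

View pics/w16.png

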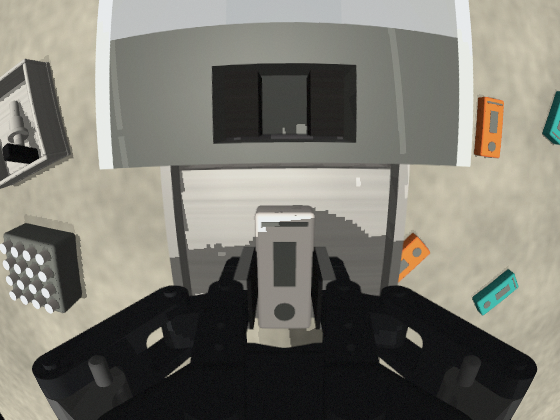

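Request:
jog_arm:
  rows:
    - [0,0,0.001,0,0,0,0.02]
    - [0,0,0,0,0,0,0.032]
    - [0,0,0,0,0,0,0.042]
    - [0,0,0,0,0,0,0.042]
    - [-0.02,0,0,0,0,0,0.042]
    - [-0.03,0,0,0,0,0,0.042]
    - [-0.03,0,0,0,0,0,0.042]
    - [0,0,0,0,0,0,0.012]
    - [0,0,0,0,0,0,0.012]
    - [0,0,0,0,0,0,0.012]

```text
t: 32.15
tool_pos: [0.4147, 0.0557, 0.1623]
ee_rot: [0.999, -0.053, 0.001, -0.0]
force: [0.9, -0.8, -0.2]
gripper_width: 0.012
```

Run:
```python
from h import *
s=manip.get_state();T=wpose(s);print(T.round(4),s["force"],s["gripper_width"])
c=manip.read_camera("wrist");cv2.imwrite("pics/w17.png",c["pixels"])
```

```text
[[ 9.944e-01 -1.057e-01  1.600e-03  4.147e-01]
 [-1.057e-01 -9.944e-01 -0.000e+00  5.570e-02]
 [ 1.600e-03 -2.000e-04 -1.000e+00  1.623e-01]
 [ 0.000e+00  0.000e+00  0.000e+00  1.000e+00]] [ 0.92644934 -0.76199971 -0.19579269] 0.012047014963339745
```

View pics/w17.png

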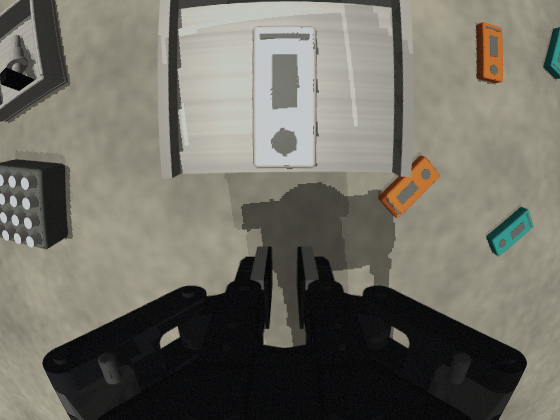

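The cartridge sits straight and centred on the sill at (285,97). I'll push it with the nearly closed fingers.

Request:
jog_arm:
  rows:
    - [0.015,0,0,0,0,0,0.012]
    - [0.015,0,0,0,0,0,0.012]
    - [0.01,0,0,0,0,0,0.012]
    - [0.01,0,0,0,0,0,0.012]
    - [0.01,0,0,0,0,0,0.012]
    - [0.01,0,0,0,0,0,0.012]
    - [0.01,0,0,0,0,0,0.012]
    - [0,0,0,0,0,0,0.012]

```text
t: 33.2
tool_pos: [0.4939, 0.0473, 0.162]
ee_rot: [0.999, -0.053, 0.001, -0.0]
force: [0.1, -0.3, 0.4]
gripper_width: 0.0118
```

Run:
```python
from h import *
s=manip.get_state();T=wpose(s);print(T.round(4),s["force"],s["gripper_width"])
c=manip.read_camera("wrist");cv2.imwrite("pics/w18.png",c["pixels"])
```

```text
[[ 9.944e-01 -1.057e-01  1.300e-03  4.939e-01]
 [-1.057e-01 -9.944e-01 -0.000e+00  4.730e-02]
 [ 1.300e-03 -1.000e-04 -1.000e+00  1.620e-01]
 [ 0.000e+00  0.000e+00  0.000e+00  1.000e+00]] [ 0.1032805  -0.28865541  0.39979239] 0.011767728881660213
```

View pics/w18.png

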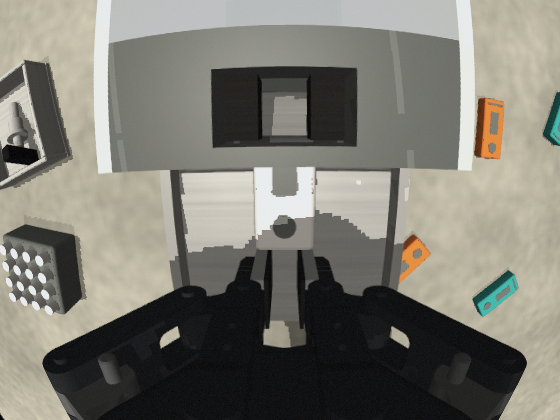

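Request:
jog_arm:
  rows:
    - [0.01,0,0,0,0,0,0.012]
    - [0.01,0,0,0,0,0,0.012]
    - [0.01,0,0,0,0,0,0.012]
    - [0.008,0,0,0,0,0,0.012]
    - [0,0,0,0,0,0,0.012]
    - [0,0,0,0,0,0,0.012]

```text
t: 34.0
tool_pos: [0.5303, 0.0434, 0.1616]
ee_rot: [0.999, -0.053, -0.0, 0.0]
force: [-0.2, 0.2, -0.2]
gripper_width: 0.0123
```

Run:
```python
from h import *
s=manip.get_state();T=wpose(s);print(T.round(4),s["force"],s["gripper_width"])
c=manip.read_camera("wrist");cv2.imwrite("pics/w19.png",c["pixels"])
c=manip.read_camera("scene");i=c["pixels"];cv2.imwrite("pics/s19.png",cv2.resize(i[140:320,240:380],None,fx=4,fy=3.3,interpolation=cv2.INTER_CUBIC))
```

```text
[[ 9.944e-01 -1.056e-01 -6.000e-04  5.303e-01]
 [-1.056e-01 -9.944e-01  0.000e+00  4.340e-02]
 [-6.000e-04  0.000e+00 -1.000e+00  1.616e-01]
 [ 0.000e+00  0.000e+00  0.000e+00  1.000e+00]] [-0.17918063  0.20121914 -0.19635979] 0.01226894567646244
```

View pics/w19.png

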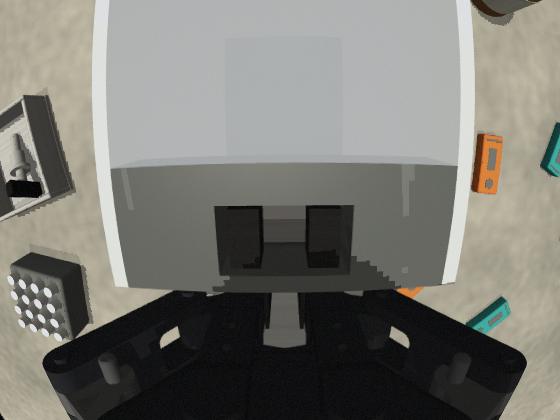

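View pics/s19.png

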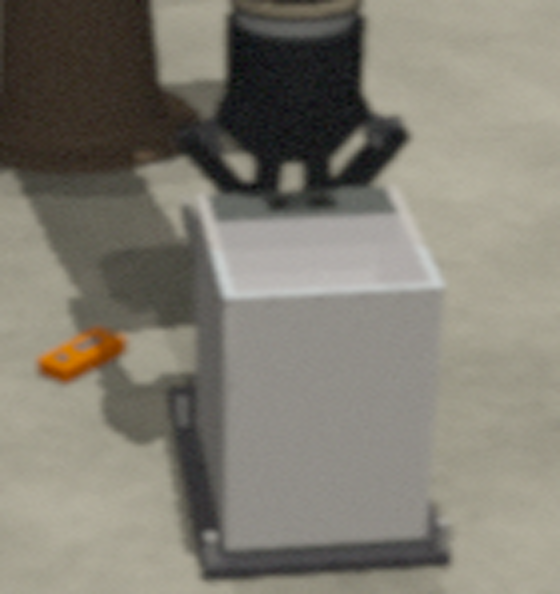

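Request:
jog_arm:
  rows:
    - [-0.02,0,0,0,0,0,0.012]
    - [-0.04,0,0,0,0,0,0.012]
    - [-0.04,0,0,0,0,0,0.03]
    - [-0.01,0,-0.05,0,0,0,0.05]
    - [0,0,-0.05,0,0,0,0.06]
    - [0,0,0,0,0,0,0.06]

```text
t: 34.85
tool_pos: [0.4242, 0.0552, 0.2666]
ee_rot: [0.999, -0.053, 0.005, -0.0]
force: [-0.4, -0.7, -0.0]
gripper_width: 0.0597
```

Run:
```python
from h import *
s=manip.get_state();T=wpose(s);print(T.round(4),s["force"],s["q"].round(3))
c=manip.read_camera("wrist");cv2.imwrite("pics/w20.png",c["pixels"])
for o in carts(): print(o[0].round(4),round(np.degrees(o[1]),1),np.round(o[2],4))
c=manip.read_camera("top");i=c["pixels"];cv2.imwrite("pics/t20.png",i)
c=manip.read_camera("scene");cv2.imwrite("pics/s20.png",c["pixels"])
```

```text
[[ 9.944e-01 -1.052e-01  1.080e-02  4.242e-01]
 [-1.052e-01 -9.944e-01  3.000e-04  5.520e-02]
 [ 1.070e-02 -1.400e-03 -9.999e-01  2.666e-01]
 [ 0.000e+00  0.000e+00  0.000e+00  1.000e+00]] [-0.40355018 -0.67847328 -0.04857716] [ 0.027 -0.123  2.047 -0.     1.206  1.704]
[ 0.4431 -0.3396  0.015 ] 111.2 [0.0587 0.0247]
```

View pics/w20.png

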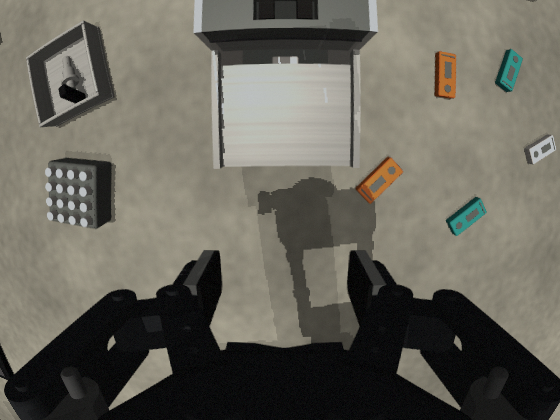

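View pics/t20.png

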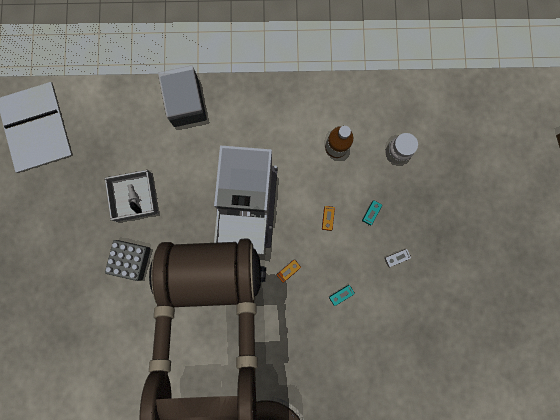

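View pics/s20.png

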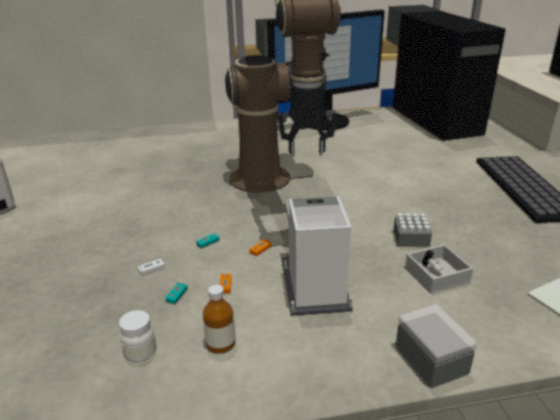

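The sill is empty, but there's a bright patch at wrist (287,58), just past the sill edge. I'll look closer.

Run:
```python
from h import *
i=cv2.imread("pics/w20.png");cv2.imwrite("pics/w20z.png",cv2.resize(i[0:110,180:390],None,fx=3.8,fy=3.8,interpolation=cv2.INTER_CUBIC))
i=cv2.imread("pics/t20.png");cv2.imwrite("pics/t20z.png",cv2.resize(i[140:250,200:290],None,fx=5.4,fy=5.4,interpolation=cv2.INTER_CUBIC))
```

```text
(no output)
```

View pics/w20z.png

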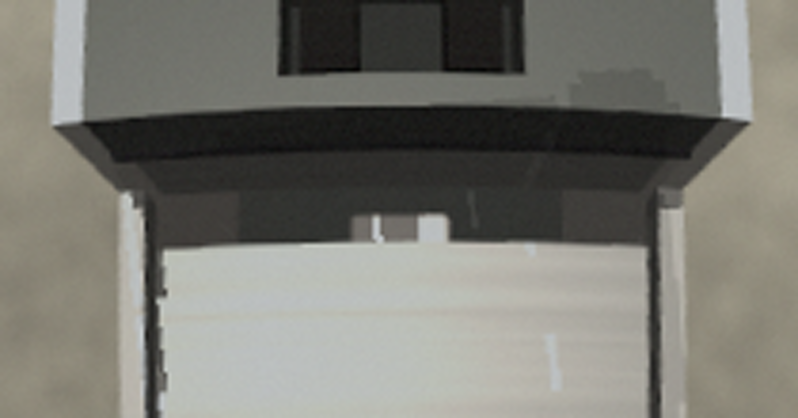

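View pics/t20z.png

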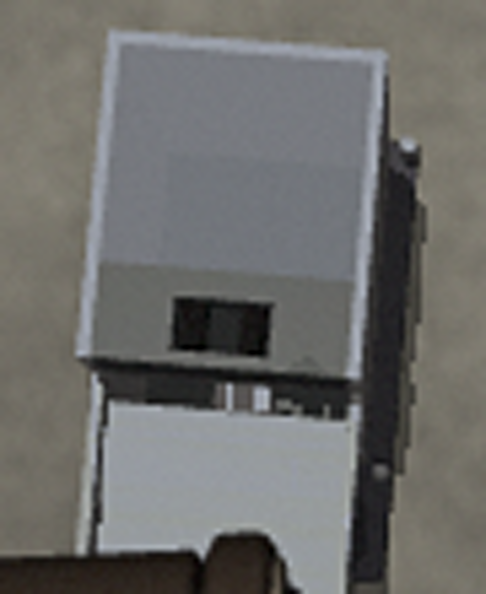

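The first cartridge is inside: its end shows deep below the sill (z about 65 mm by apparent width), leaning on the front wall. The sill is clear and the flap hangs shut. On to the second cartridge.

Request:
jog_arm:
  rows:
    - [0.0067,0.0434,0,0,0,0,0.06]
    - [0.0067,0.0434,0,0,0,0,0.06]
    - [0.0067,0.0434,0,0,0,0,0.06]
    - [0.0067,0.0434,0,0,0,0,0.06]
    - [0.0067,0.0434,0,0,0,0,0.06]
    - [0.0067,0.0434,0,0,0,0,0.06]
    - [0.0067,0.0434,0,0,0,0,0.06]
    - [0.0067,0.0434,0,0,0,0,0.06]
    - [0.0067,0.0434,0,0,0,0,0.06]
    - [0,0,0.01,0,0,10.4,0.06]
    - [0,0,0.02,0,0,10.4,0.06]
    - [0,0,0.02,0,0,10.4,0.06]
    - [0,0,0.02,0,0,10.4,0.06]
    - [0,0,0.01,0,0,10.4,0.06]
    - [0,0,0,0,0,10.4,0.06]
    - [0,0,0,0,0,0,0.06]

```text
t: 37.05
tool_pos: [0.4388, -0.3389, 0.1795]
ee_rot: [0.827, -0.562, -0.002, -0.0]
force: [-0.6, 0.1, 0.7]
gripper_width: 0.0599
```

Run:
```python
from h import *
s=manip.get_state();T=wpose(s);print(T.round(4),s["q"].round(3),np.degrees(np.arctan2(T[1,0],T[0,0])))
c=manip.read_camera("wrist");cv2.imwrite("pics/w21.png",c["pixels"])
```

```text
[[ 0.369  -0.9294 -0.0032  0.4388]
 [-0.9294 -0.369   0.0029 -0.3389]
 [-0.0039  0.0019 -1.      0.1795]
 [ 0.      0.      0.      1.    ]] [-0.736  0.242  1.849  0.     1.055  2.027] -68.34421621824684
```

View pics/w21.png

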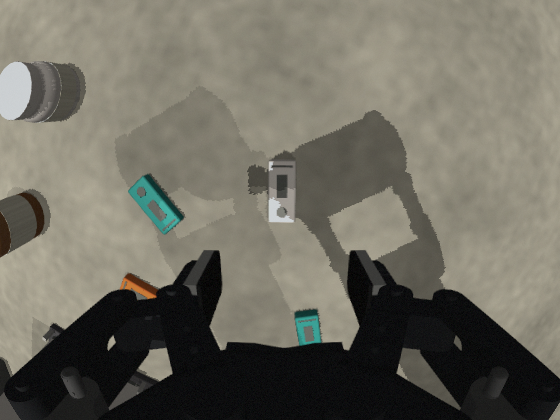

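Run:
```python
from h import *
T=wpose();c=manip.read_camera("wrist");i=c["pixels"]
cv2.imwrite("pics/w21z.png",cv2.resize(i[145:235,245:325],None,fx=6,fy=6,interpolation=cv2.INTER_CUBIC))
B=np.array([wonz(c,T,u,v,.015) for u,v in [(268,161),(295,160),(296,221),(268,222)]]);m=B.mean(0);print(B.round(4),m)
d=B[0]+B[1]-B[2]-B[3];print(np.degrees(np.arctan2(d[1],d[0])),np.linalg.norm(d)/2, toolshift(T,[m[0],m[1],.0105]))
```

```text
[[ 0.4645 -0.3619  0.015 ]
 [ 0.4416 -0.3719  0.015 ]
 [ 0.4186 -0.3178  0.015 ]
 [ 0.4433 -0.3069  0.015 ]] [ 0.44201531 -0.33961442  0.015     ]
-67.9620767565854 0.05884796790690575 [ 0.00206139 -0.00274582  0.1695362 ]
```

View pics/w21z.png

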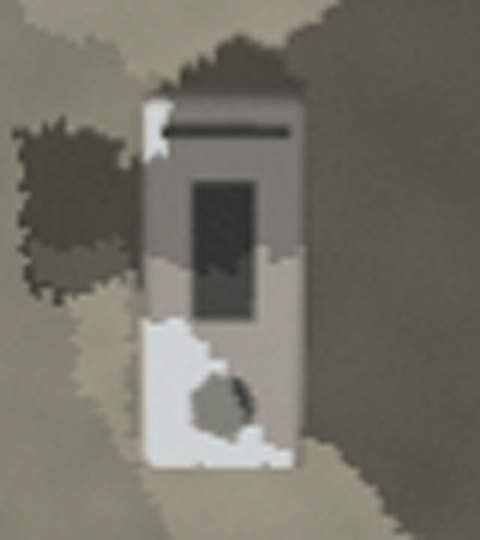

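It's the white cartridge, aligned and only a few mm off. I'll grasp it.

Request:
jog_arm:
  rows:
    - [0.002,-0.003,0.05,0,0,0,0.06]
    - [0,0,0.05,0,0,0,0.06]
    - [0,0,0.04,0,0,0,0.05]
    - [0,0,0.02,0,0,0,0.045]
    - [0,0,0.008,0,0,0,0.045]
    - [0,0,0,0,0,0,0.035]
    - [0,0,0,0,0,0,0.02]
    - [0,0,0,0,0,0,0.02]
    - [0,0,0,0,0,0,0.02]
    - [0,0,0,0,0,0,0.02]
  squeeze: 50

```text
t: 38.4
tool_pos: [0.4447, -0.3417, 0.0155]
ee_rot: [0.827, -0.562, 0.002, 0.0]
force: [0.6, 0.5, 6.5]
gripper_width: 0.0243
```

Run:
```python
from h import *
s=manip.get_state();T=wpose(s);print(T.round(4),s["force"],s["gripper_width"])
P=np.array([.4939,.0468,.262]);print(toolshift(T,[P[0],P[1],T[2,3]]))
c=manip.read_camera("wrist");cv2.imwrite("pics/w22.png",c["pixels"])
```

```text
[[ 0.3673 -0.9301  0.0024  0.4447]
 [-0.9301 -0.3673 -0.0022 -0.3417]
 [ 0.0029 -0.0015 -1.      0.0155]
 [ 0.      0.      0.      1.    ]] [0.55209974 0.51731571 6.46375151] 0.02426368690547678
[-0.34322365 -0.1884582  -0.00073638]
```

View pics/w22.png

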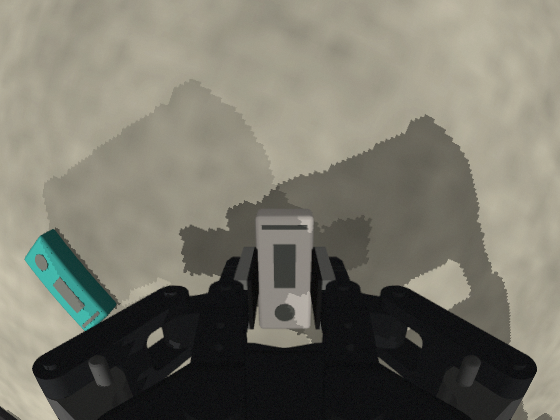

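Request:
jog_arm:
  rows:
    - [0,0,-0.02,0,0,0,0.02]
    - [0,0,-0.045,0,0,0,0.02]
    - [0,0,-0.06,0,0,0,0.02]
    - [0,0,-0.06,0,0,0,0.02]
    - [0,0,-0.06,0,0,0,0.02]
    - [-0.0381,-0.0209,0,0,0,0,0.02]
    - [-0.0381,-0.0209,0,0,0,0,0.02]
    - [-0.0381,-0.0209,0,0,0,0,0.02]
    - [-0.0381,-0.0209,0,0,0,0,0.02]
    - [-0.0381,-0.0209,0,0,0,0,0.02]
    - [-0.0381,-0.0209,0,0,0,0,0.02]
    - [-0.0381,-0.0209,0,0,0,0,0.02]
    - [-0.0381,-0.0209,0,0,0,0,0.02]
    - [-0.0381,-0.0209,0,0,0,0,0.02]
    - [0,0,0,0,0,-10.4,0.02]
    - [0,0,0,0,0,-10.4,0.02]
    - [0,0,0,0,0,-10.4,0.02]
    - [0,0,0,0,0,-10.4,0.02]
    - [0,0,0,0,0,-10.4,0.02]
    - [0,0,0,0,0,-10.4,0.02]

```text
t: 40.95
tool_pos: [0.4917, 0.0475, 0.2593]
ee_rot: [0.999, -0.05, -0.0, -0.0]
force: [0.3, -0.7, -1.3]
gripper_width: 0.0239
```

Request:
jog_arm:
  rows:
    - [0,0,0,0,0,0,0.02]
    - [0,0,0,0,0,0,0.02]

```text
t: 41.2
tool_pos: [0.4922, 0.0475, 0.2591]
ee_rot: [0.999, -0.054, 0.0, 0.0]
force: [0.9, -0.4, -1.4]
gripper_width: 0.0242
```

Run:
```python
from h import *
s=manip.get_state();T=wpose(s);print(T.round(4),s["force"],s["gripper_width"],np.degrees(np.arctan2(T[1,0],T[0,0])),toolshift(T,[.4935,.047,.1655]))
c=manip.read_camera("wrist");cv2.imwrite("pics/w23.png",c["pixels"])
```

```text
[[ 9.942e-01 -1.080e-01  1.000e-04  4.922e-01]
 [-1.080e-01 -9.942e-01 -0.000e+00  4.750e-02]
 [ 1.000e-04 -0.000e+00 -1.000e+00  2.591e-01]
 [ 0.000e+00  0.000e+00  0.000e+00  1.000e+00]] [ 0.89570167 -0.38115874 -1.3594648 ] 0.02424210038196729 -6.199951290313412 [0.00136017 0.00031403 0.0935752 ]
```

View pics/w23.png

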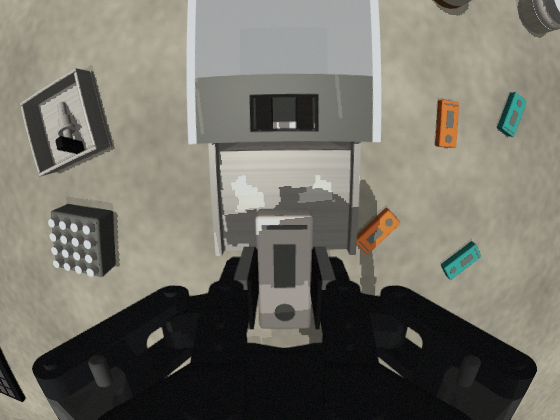

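The grip held and the cartridge is centred over the sill. The first cartridge shows white through the bore at (286,125). I'll lower, release and back off.

Request:
jog_arm:
  rows:
    - [0.001,0,0.03,0,0,0,0.02]
    - [0,0,0.03,0,0,0,0.02]
    - [0,0,0.02,0,0,0,0.02]
    - [0,0,0.009,0,0,0,0.02]
    - [0,0,0.004,0,0,0,0.02]
    - [0,0,0.001,0,0,0,0.02]
    - [0,0,0,0,0,0,0.02]

```text
t: 42.12
tool_pos: [0.4942, 0.0474, 0.1656]
ee_rot: [0.999, -0.053, 0.001, -0.0]
force: [0.1, 0.4, -1.1]
gripper_width: 0.0245
```

Request:
jog_arm:
  rows:
    - [0,0,0,0,0,0,0.032]
    - [0,0,0,0,0,0,0.042]
    - [0,0,0,0,0,0,0.042]
    - [-0.02,0,0,0,0,0,0.042]
    - [-0.03,0,0,0,0,0,0.042]
    - [-0.03,0,0,0,0,0,0.042]
    - [0,0,0.001,0,0,0,0.012]
    - [0,0,0,0,0,0,0.012]
    - [0,0,0,0,0,0,0.012]

```text
t: 43.25
tool_pos: [0.4154, 0.0557, 0.1643]
ee_rot: [0.999, -0.053, 0.001, -0.0]
force: [0.3, 0.1, 0.1]
gripper_width: 0.0122
```

Run:
```python
from h import *
s=manip.get_state();T=wpose(s);print(T.round(4),s["force"],s["gripper_width"])
c=manip.read_camera("wrist");cv2.imwrite("pics/w24.png",c["pixels"])
```

```text
[[ 9.944e-01 -1.058e-01  1.600e-03  4.154e-01]
 [-1.058e-01 -9.944e-01  0.000e+00  5.570e-02]
 [ 1.600e-03 -2.000e-04 -1.000e+00  1.643e-01]
 [ 0.000e+00  0.000e+00  0.000e+00  1.000e+00]] [0.34210276 0.08045754 0.11562854] 0.012190353530389313
```

View pics/w24.png

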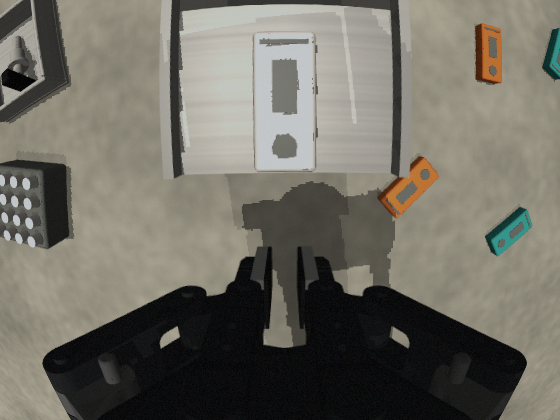

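Request:
jog_arm:
  rows:
    - [0.015,0,0.002,0,0,0,0.012]
    - [0.015,0,0,0,0,0,0.012]
    - [0.01,0,0,0,0,0,0.012]
    - [0.01,0,0,0,0,0,0.012]
    - [0.01,0,0,0,0,0,0.012]
    - [0.01,0,0,0,0,0,0.012]

```text
t: 44.05
tool_pos: [0.4839, 0.0483, 0.1616]
ee_rot: [0.999, -0.053, -0.0, 0.0]
force: [-1.2, 0.1, 0.1]
gripper_width: 0.0119
```

Request:
jog_arm:
  rows:
    - [0.014,0,0,0,0,0,0.012]
    - [0.016,0,0,0,0,0,0.012]
    - [0.016,0,0,0,0,0,0.012]
    - [0,0,0,0,0,0,0.012]
    - [0,0,0,0,0,0,0.012]
    - [0,0,0,0,0,0,0.012]

```text
t: 44.8
tool_pos: [0.5287, 0.0436, 0.1616]
ee_rot: [0.999, -0.053, -0.0, 0.0]
force: [-0.3, -0.1, -0.3]
gripper_width: 0.0121
```

Request:
jog_arm:
  rows:
    - [-0.02,0,0,0,0,0,0.012]
    - [-0.04,0,0,0,0,0,0.012]
    - [-0.04,0,0,0,0,0,0.03]
    - [-0.01,0,-0.05,0,0,0,0.05]
    - [0,0,-0.05,0,0,0,0.06]
    - [0,0,0,0,0,0,0.06]
    - [0,0,0,0,0,0,0.06]

```text
t: 45.68
tool_pos: [0.4193, 0.0552, 0.2615]
ee_rot: [0.999, -0.053, -0.0, 0.0]
force: [-0.5, 0.1, -0.4]
gripper_width: 0.0601
```

Run:
```python
from h import *
s=manip.get_state();T=wpose(s);print(T.round(4),s["force"],s["q"].round(3))
c=manip.read_camera("wrist");i=c["pixels"];cv2.imwrite("pics/w25.png",i);cv2.imwrite("pics/w25z.png",cv2.resize(i[0:110,180:390],None,fx=3.8,fy=3.8,interpolation=cv2.INTER_CUBIC))
print(carts())
c=manip.read_camera("top");cv2.imwrite("pics/t25.png",c["pixels"])
```

```text
[[ 9.944e-01 -1.054e-01 -2.000e-04  4.193e-01]
 [-1.054e-01 -9.944e-01 -0.000e+00  5.520e-02]
 [-2.000e-04  1.000e-04 -1.000e+00  2.615e-01]
 [ 0.000e+00  0.000e+00  0.000e+00  1.000e+00]] [-0.50111914  0.05051976 -0.38720492] [ 0.028 -0.121  2.056 -0.     1.206  1.704]
[]
```

View pics/w25.png

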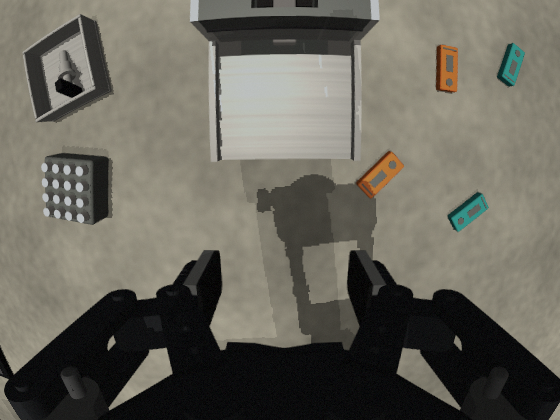

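View pics/w25z.png

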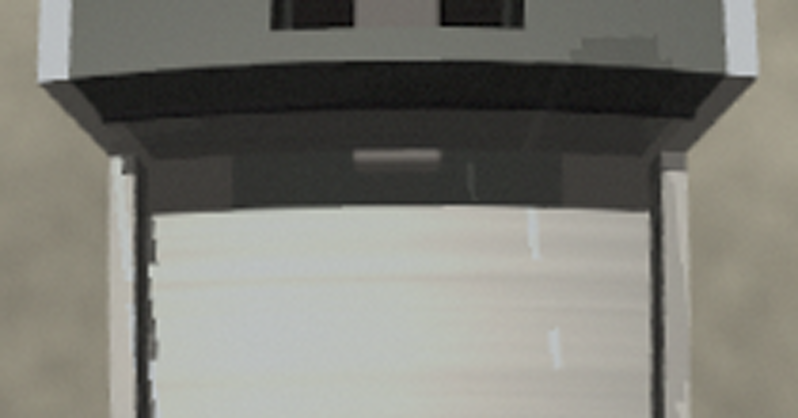

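View pics/t25.png

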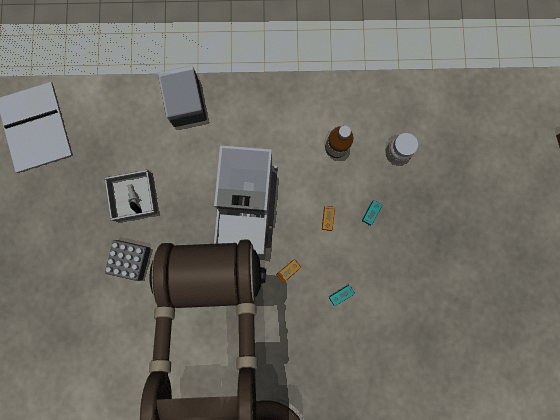

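Sill and bench are clear of white cartridges. I'll check the bright strip at (397,160) in the crop and look down through the clear roof.

Run:
```python
from h import *
T=wpose();c=manip.read_camera("wrist")
def W(P):
    p=(.5488,.0415,-.103);P=np.array(P)/1000; a=p[2]; return np.array([p[0]+P[0]*np.cos(a)-P[1]*np.sin(a),p[1]+P[0]*np.sin(a)+P[1]*np.cos(a),P[2]])
for P in [(-10,0,150),(0,0,153),(0,0,190),(0,0,212),(0,13,170),(0,-13,170),(-10,0,78),(-10,0,33),(20,0,18)]:
    u=wproj(c,T,W(P))[0]; print(P,((u-[180,0])*3.8).round())
```

```text
(-10, 0, 150) [398. 194.]
(0, 0, 153) [397. 143.]
(0, 0, 190) [398.  88.]
(0, 0, 212) [399.  45.]
(0, 13, 170) [325. 120.]
(0, -13, 170) [470. 120.]
(-10, 0, 78) [397. 255.]
(-10, 0, 33) [396. 281.]
(20, 0, 18) [396. 193.]
```

Request:
jog_arm:
  rows:
    - [0.02,0,-0.04,0,0,0,0.06]
    - [0.04,0,-0.04,0,0,0,0.06]
    - [0.04,0,-0.02,0,0,0,0.06]
    - [0.03,0,0,0,0,0,0.06]
    - [0,0,0,0,0,0,0.06]

```text
t: 46.5
tool_pos: [0.5502, 0.0411, 0.36]
ee_rot: [0.999, -0.053, -0.001, 0.0]
force: [0.4, 0.2, 0.3]
gripper_width: 0.0602
```

Run:
```python
from h import *
s=manip.get_state();T=wpose(s);print(T[:3,3].round(4))
c=manip.read_camera("wrist");i=c["pixels"];cv2.imwrite("pics/w26.png",cv2.resize(i[0:270,140:430],None,fx=2.2,fy=2.2,interpolation=cv2.INTER_CUBIC))
c=manip.read_camera("scene");i=c["pixels"];cv2.imwrite("pics/s26.png",cv2.resize(i[170:320,260:370],None,fx=4,fy=4,interpolation=cv2.INTER_CUBIC))
```

```text
[0.5502 0.0411 0.36  ]
```

View pics/w26.png

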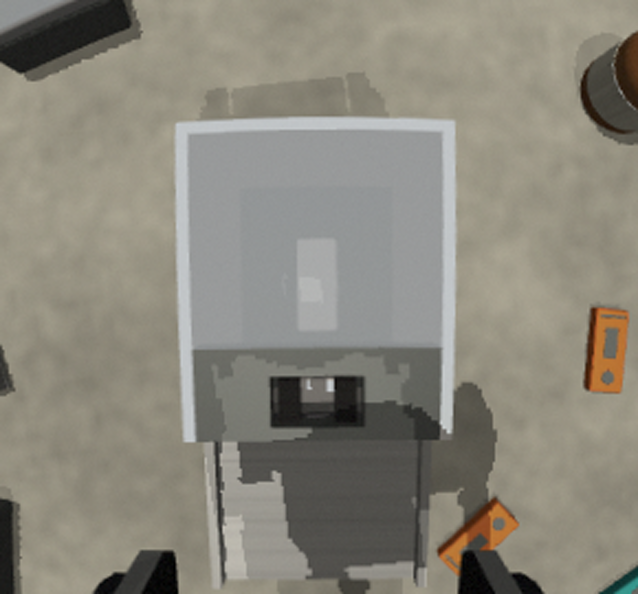

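View pics/s26.png

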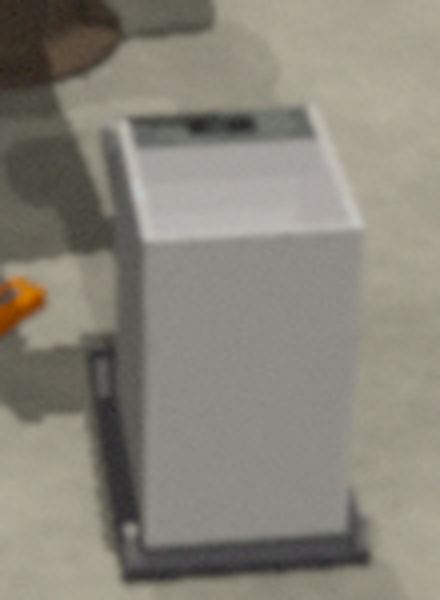

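Through the clear roof, one cartridge lies flat on the floor at crop (317,285) and the other shows below the bore at (318,385). The box is seated, the flap edge is where it should be when shut, and the arm is clear. Handing in.

```bash
python3 -c "
from workcell import manip
print(manip.job_done(), manip.get_state()['t'])"
```

```text
the job is handed in; nothing more can be done
the job is handed in; nothing more can be done
```

I twisted the pin loose and laid it in the steel tray, then posted both white cartridges through the flap. I handed the job in at about 47 s.

- **Pin:** I worked it out with ±45° twists and a small rise per row. The highest pull I read was about 13 N, under the roughly 20 N that lifts the box. The box corners did not move in any of the scene pictures I checked.
- **Cartridges:** the bench and sill are clear of white cartridges. Through the clear roof, one lies flat on the box floor. The other shows below the bore; after it was posted it appeared upright against the front wall, with its top at a height of about 65 mm.
- **Flap:** it looks shut. I judged this from where its lower edge sits in the wrist picture, to within about 1 cm, and did not measure the hinge angle.
- **Everything else:** the rack, bottle, jar and the orange and turquoise look-alikes were not touched.
- **Disagreement between cameras:** the wrist and top cameras differed by 3–4 mm on the box and about 10 mm on the tray. I used values in between or corrected with close-up views, and it caused no trouble.

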